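# Hang the jars in the slotted shelf and lock the keeper

## Robot

A 6-joint arm with a two-finger parallel gripper is mounted at the origin on the work surface. World frame = base frame: x ahead of the robot, y to its left, z up, the work surface at z = 0. Lengths are in mm, angles in rad, forces in N, time in s.
With the tool pointing down it reaches from about 250 to 775 mm from the base axis. Payload 4 kg.
Tool frame: the origin (TCP) lies at the very end of the fingers, on their centre line; the grasp point (between the pads) lies 19 mm behind it (grasp_offset is the y of the grasp point in the tool frame, in mm); y points along the fingers, z is the direction in which the jaws open and shut, and the axes are right-handed (so a half turn about y gives the same grasp; the last joint's range is limited). The gripper opens to 94 mm and grips with 3 to 60 N. Pads are 16 mm wide; open, the fingers measure 119 mm over their backs; the gripper's body (75 mm by 177 mm) begins 78 mm behind the grasp point.
Start: joints at [1.081, 0.087, 1.371, -0, 1.684, -0.103], TCP at [207.486, 509.382, 205.506] pointing down, gripper open.
Joint ranges: [-3.1, 3.1], [-0.76, 2.03], [0.27, 2.55], [-1.08, 4.22], [0.17, 2.65], [-2.57, 2.57]. Speed limits (rad/s): [2.79, 2.79, 3.14, 3.14, 3.14, 3.14].

## Interface

Orientations are given as a rotation vector (axis times angle).
In Python, from plant import read_state, camera, camera_params, hand_in, grasp_offset gives the robot as it stands.
- The arm moves only by the tool arm_command, never from a script. Its argument "rows" is a list of rows, each a list of 7 numbers: the gripper's target within -1 to 1 (fully open at 1, half-way at 0, shut at -1), then the shift along the tool's x, y, z in m, then the turn, a rotation vector about the tool's x, y, z in rad. A call has 1 to 8 rows; each row is the pose to reach, as a shift and turn from the pose commanded when the call began, along the tool's axes at that moment; what a row does not reach only later rows make up. A row lasts 1/10 s, in which the tool goes at most 50 mm and 8.59 degrees, less where a joint would pass 70% of its speed; a pose out of reach is approached as far as the arm can. A call with a gripper value outside its range is refused whole. The fingers move at their own pace and stop on an object; "newtons" is the grip in N (left out, the last holds). Time passes only in rows, so rows that repeat a pose let the fingers close. It gives the time, the measured TCP pose, the force and the opening at its end, in the units of the state.
- read_state(): the state, without advancing time (a new reading comes with each control period).
- camera(name): name is "scene" or "top" or "wrist"; returns the picture (480x640x3 uint8, blue, green, red); there is no depth.
- camera_params(name): a dict with "fx", "fy", "cx", "cy" (pixels), "xyz" and "attitude" of the camera in the world; the wrist camera has in their place "mount" (4x4, takes a point from camera to tool coordinates, whose origin is the TCP and whose axes are the tool frame's). Camera axes: x right, y down, z forward; pixel columns grow to the right and rows downward; lengths in mm; the calibration is good to about 2 mm. The wrist camera is an equidistant fisheye: a pixel r from the principal point sees the ray r / f radians off the axis. A picture is of the moment at which its call begins: read the wrist's pose just before it. camera_params takes no time and is no camera call.
- hand_in(): hands the job in, once; it reports no verdict.
The state is a dict: "t": time; "joint_positions": joint angles; "joint_vel": joint speeds; "effort": joint torques, N m; "position": TCP position; "ee_rot": TCP orientation; "contact_force": force on the tool from outside, world axes, zero at the start; "torque": the same for the moment, N m; "gripper_width": finger opening in mm.
Only numpy, scipy, OpenCV 4.12 (cv2) and the standard library are available. Lean on these libraries where they do the work, as an engineer would, in place of code of your own. Each camera call takes 0.05 s, during which the arm holds its last target.

## Task

Unscrew the brass wing nut on the low bamboo rack all the way to its loose stop, swing the red keeper bar outward clear of the slot, and hang every jar standing on the bench in the rack: slide each in through the slot's open end so that the neck runs in the slot, the lid rests on the board and the jar hangs below. Then swing the keeper bar fully shut across the slot behind the jars and screw the wing nut back until it stops. Leave the battery, wrench and clip where they lie.

Things in the scene. Friction and masses are not known exactly. Their poses are not given: they have to be found in the camera images.
- rack: fixed low bamboo rack. Origin on the bench; x along the slot, inward; z up. Board 12 mm thick, top 125 mm above the bench, x -145 to 120, y -120 to 95 mm, on two 14 mm side panels at y -112 and 87 mm. Slot 51 mm wide along y = 0, free below. A jar hanging in it: origin 46 mm above the bench, axis at x 71 mm at the deepest, 67 mm from the next; all 3 fit behind the shut keeper (x over -90 mm)
- slot_mouth (a point): middle of the slot's open end, at the board's top surface (rack x = -145 mm)
- slot_end (a point): middle of the slot's closed end, at the board's top surface (rack x = 93 mm)
- keeper (a joint): angle of the red keeper bar (14 mm wide, 10 mm thick, 1 mm above the board) on a vertical stud at rack x -130, y -90 mm. 0: shut, lying along rack +y across the slot, reaching 160 mm from the stud; grows anticlockwise seen from above; 1.57: open, sticking out from the rack along -x. Stops at 0 and 1.75. About 1 N of friction at the post; stays where it is left
- keeper_post (a point): on the axis of the black upright post on the keeper bar, 150 mm from the stud: round, 14 mm in diameter, rising from the bar's top (136 mm above the bench) to 172 mm; this point is at 156 mm. Pinch or push it from above
- nut (a joint): angle of the captive brass wing nut above the keeper's stud: 0 fully loose (stop), 2.4 fully tight (stop); clockwise seen from above tightens and increases it. At 0 its grip bar lies along rack x; at value v it is turned by v clockwise from there. Friction 0.08 N m; does not rise or fall
- nut_grip (a point): middle of the nut's grip bar, on its axis, 159 mm above the bench. The bar is 46 mm long, 12 mm thick and 24 mm high (145 to 169 mm above the bench)
- jar1: brass-coloured contents; squat glass jar, 99 mm tall, about 250 g, upright on the bench at the start, steel screw lid fixed on it. Round: body 66 mm in diameter from 0 to 55 mm, neck 44 mm in diameter from 55 to 79 mm, lid 66 mm in diameter from 79 to 99 mm above the origin (centre of the underside, z up). May be absent: two or three of the three jars are there
- jar2: dark grey contents; squat glass jar, 99 mm tall, about 250 g, upright on the bench at the start, steel screw lid fixed on it. Round: body 66 mm in diameter from 0 to 55 mm, neck 44 mm in diameter from 55 to 79 mm, lid 66 mm in diameter from 79 to 99 mm above the origin (centre of the underside, z up). May be absent: two or three of the three jars are there
- jar3: copper-coloured contents; squat glass jar, 99 mm tall, about 250 g, upright on the bench at the start, steel screw lid fixed on it. Round: body 66 mm in diameter from 0 to 55 mm, neck 44 mm in diameter from 55 to 79 mm, lid 66 mm in diameter from 79 to 99 mm above the origin (centre of the underside, z up). May be absent: two or three of the three jars are there
- battery: red cordless drill battery, 75 x 115 mm and 62 mm high, origin under its centre; leave alone
- wrench: steel wrench lying on the bench along its own x, 140 mm long; leave alone
- clip: black spring clip, 55 x 22 mm, 28 mm high, origin under its centre; leave alone
Not all that is in view belongs to the job. What is shaped like the jar1 but purple is not meant. What is shaped like the jar3 but purple is not meant.

How it is judged:
By the outcome, as a careful person would: the job done as asked, in the order asked, and still so for the second after the job is handed in, with the robot touching nothing.
Of jar1, jar2, jar3 only 2 to 3 are there at a start; the rules pass over those that are not, and their reading is None.
At some moment in a run one of jar1, jar2, jar3 may be knocked a few centimetres aside while the robot is not near it.
It also fails if it takes over 210 s, if anything falls off the work surface, if the arm or the gripper's body presses on something with over 40 N, if the wrist force passes 120 N, or if a joint passes its speed limit or range.

## Working session

There is one attempt and no reset: what is moved stays moved. The work goes in short steps, Python scripts to look and compute and a tool call to move; the robot and the scene stay as the last step left them, time stands still between calls to the robot, and variables do not carry over. Pictures are saved under pics/ and viewed, and the job is handed in when it is done.

Besides the shell and the picture viewer there is one more tool, called after "Call:" by a JSON object that holds its "name" and its "arguments". arm_command: Moves the arm, as the interface text tells. Its arguments: {"type":"object","properties":{"rows":{"type":"array","items":{"type":"array","items":{"type":"number"}}},"newtons":{"type":"number"}},"required":["rows"]}

```bash
ls; mkdir -p pics
python3 - <<'E'
from plant import *
import cv2
s=read_state();print(s);print(grasp_offset)
for n in ["scene","top","wrist"]:
    cv2.imwrite(f"pics/{n}0.png",camera(n));print(n,camera_params(n))
E
```

```text
pics
{'t': 0.0, 'joint_positions': array([ 1.08089971e+00,  8.79366934e-02,  1.37221421e+00, -5.39390113e-06,
        1.68362042e+00, -1.03118024e-01]), 'joint_vel': array([-6.56014966e-04, -1.11208569e-03, -7.90716439e-04,  1.24261409e-03,
        3.44966608e-05,  2.37440912e-03]), 'effort': array([ 2.73515470e-04, -3.40177453e+01, -3.02431548e+01,  7.16200517e-02,
        3.29431356e-02, -1.60956047e-04]), 'position': array([207.22102872, 508.88093852, 204.33451831]), 'ee_rot': array([-1.55150534,  0.30401849, -0.30302125]), 'contact_force': array([ 0.06094093, -0.55901613, -0.17276201]), 'torque': array([-0.02012735, -0.06412705,  0.01098762]), 'gripper_width': 93.95608933448017}
-18.8
scene {'fx': 457.4721234806481, 'fy': 457.4721234806481, 'cx': 320.9929586434893, 'cy': 228.24343832057332, 'xyz': array([1037.59073557, -453.80118111,  925.80199963]), 'attitude': array([-2.29310537, -1.11265048,  0.38678636])}
top {'fx': 567.3989548585351, 'fy': 567.3989548585351, 'cx': 324.1079956169275, 'cy': 240.3010718925351, 'xyz': array([ 365.83226538,  -71.09108799, 1391.97941654]), 'attitude': array([-2.17952334,  2.12841042, -0.17049468])}
wrist {'fx': 371.64829954431775, 'fy': 371.64829954431775, 'cx': 327.08589703705803, 'cy': 245.6202894536212, 'mount': array([[ 1.90207623e-04,  9.71186431e-01,  2.38320958e-01,
        -6.75729184e+01],
       [-3.44986822e-05, -2.38320956e-01,  9.71186450e-01,
        -1.78652684e+02],
       [ 9.99999981e-01, -1.92948826e-04, -1.18258106e-05,
        -1.09048307e-01],
       [ 0.00000000e+00,  0.00000000e+00,  0.00000000e+00,
         1.00000000e+00]])}
```

View pics/scene0.png

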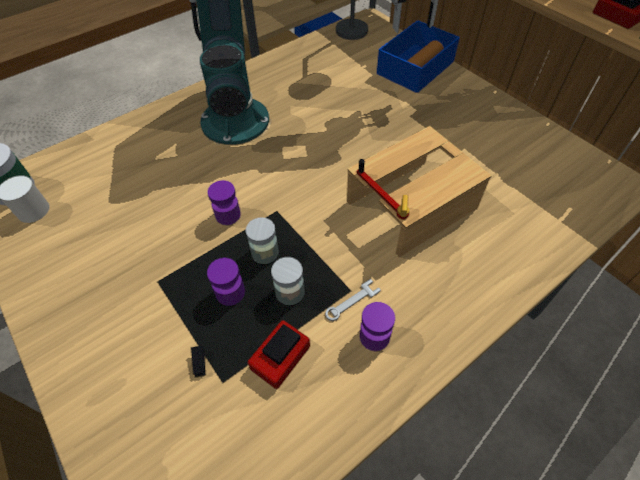

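View pics/top0.png

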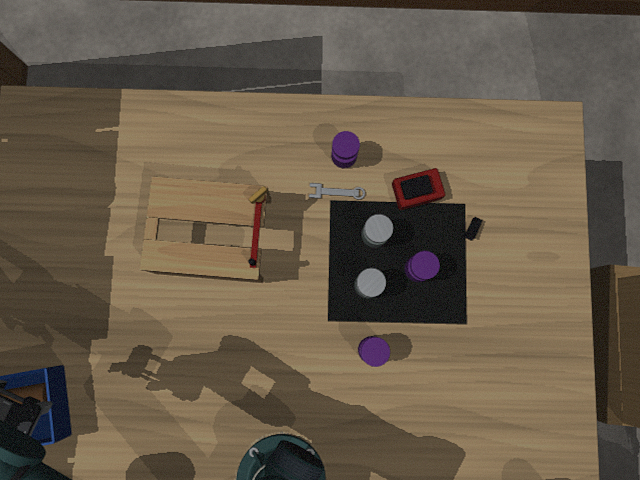

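View pics/wrist0.png

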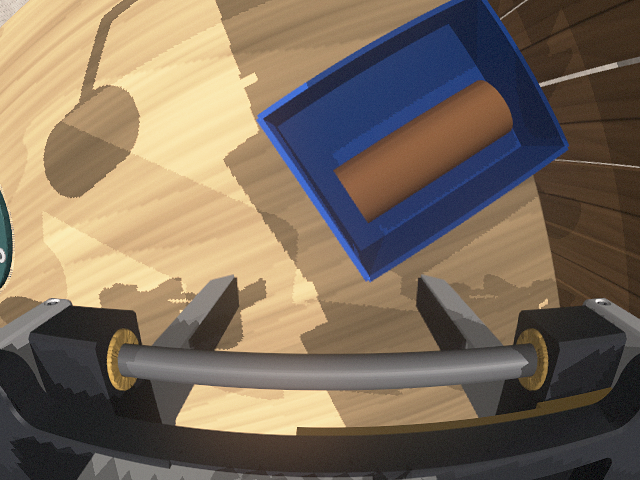

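```bash
cat > h.py <<'E'
import numpy as np, cv2
from scipy.spatial.transform import Rotation as R
from plant import *
P={n:camera_params(n) for n in ["scene","top","wrist"]}
def cast(n,uv,z):
    p=P[n]; uv=np.atleast_2d(uv).astype(float)
    d=np.c_[(uv[:,0]-p['cx'])/p['fx'],(uv[:,1]-p['cy'])/p['fy'],np.ones(len(uv))]@R.from_rotvec(p['attitude']).as_matrix().T
    c=np.array(p['xyz']); return c+d*((z-c[2])/d[:,2])[:,None]
def proj(n,X):
    p=P[n]; X=np.atleast_2d(X).astype(float)
    c=(X-p['xyz'])@R.from_rotvec(p['attitude']).as_matrix()
    return np.c_[c[:,0]/c[:,2]*p['fx']+p['cx'],c[:,1]/c[:,2]*p['fy']+p['cy']]
def wray(uv,pos,rot):
    p=P['wrist'];v=np.array([uv[0]-p['cx'],uv[1]-p['cy']])/p['fx'];r=np.linalg.norm(v)
    d=np.r_[v/r*np.sin(r),np.cos(r)];M=p['mount'];Q=R.from_rotvec(rot).as_matrix()
    return Q@M[:3,3]+pos, Q@M[:3,:3]@d
def wcast(uv,z,pos,rot):
    c,d=wray(uv,np.array(pos),rot);return c+d*(z-c[2])/d[2]
def mask(hsv,lo,hi): return cv2.inRange(hsv,np.array(lo),np.array(hi))
def blobs(m,a=30):
    n,_,st,ce=cv2.connectedComponentsWithStats(m)
    return [(st[i,4],tuple(st[i,:4]),ce[i].round(1)) for i in range(1,n) if st[i,4]>=a]
E
python3 - <<'E'
from h import *
t=cv2.imread('pics/top0.png');s=cv2.imread('pics/scene0.png')
a=cv2.resize(t[160:300,120:320],None,fx=4,fy=4,interpolation=2)
cv2.imwrite('pics/c1.png',a)
a=cv2.resize(t[190:320,320:480],None,fx=4,fy=4,interpolation=2)
cv2.imwrite('pics/c2.png',a)
a=cv2.resize(s[120:320,180:520],None,fx=2.3,fy=2.3,interpolation=2)
cv2.imwrite('pics/c3.png',a)
E
```

```text
(no output)
```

View pics/c1.png

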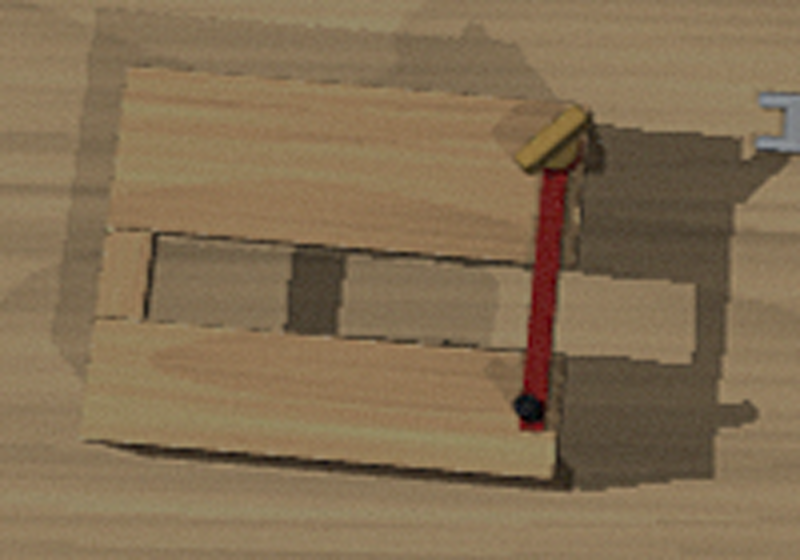

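View pics/c2.png

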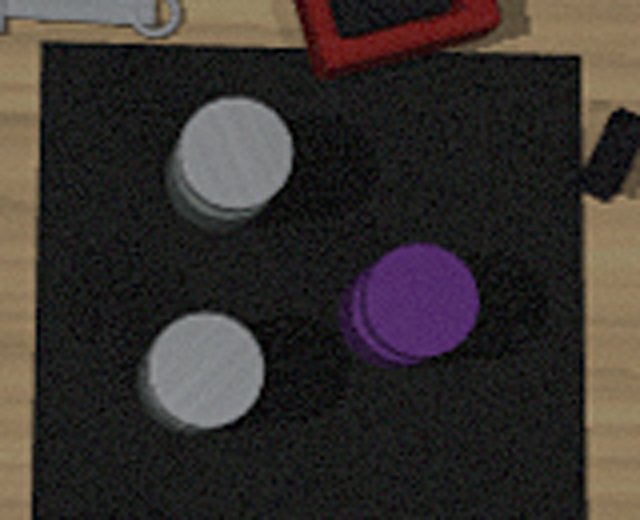

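View pics/c3.png

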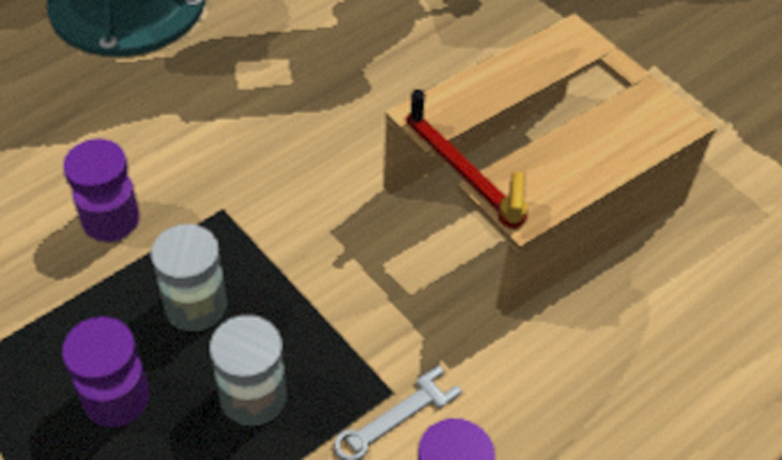

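Run:
```python
from h import *
np.set_printoptions(precision=1,suppress=True)
c=np.array([[126,68],[85,440],[555,480],[152,233],[146,318],[558,350],[578,270]])/4+[120,160]
W=cast('top',c,125)[:,:2]
L=np.array([[120,-120],[120,95],[-145,95],[93,-25.5],[93,25.5],[-145,25.5],[-145,-25.5]])
a=L-L.mean(0);b=W-W.mean(0);th=np.arctan2((a[:,0]*b[:,1]-a[:,1]*b[:,0]).sum(),(a*b).sum())
Q=np.array([[np.cos(th),-np.sin(th)],[np.sin(th),np.cos(th)]]);o=W.mean(0)-Q@L.mean(0)
print('yaw',th,'o',o);print('res',W-(L@Q.T+o))
t=cv2.imread('pics/top0.png');s=cv2.imread('pics/scene0.png')
for n,im in(('top',t),('scene',s)):
    h=cv2.cvtColor(im,cv2.COLOR_BGR2HSV)
    red=mask(h,[0,150,60],[6,255,255])|mask(h,[174,150,60],[180,255,255])
    brass=mask(h,[18,130,110],[28,255,255])
    lid=mask(h,[0,0,110],[180,45,255])
    for k,m in(('red',red),('brass',brass),('lid',lid)):
        print(n,k,blobs(m,50 if k!='brass' else 25))
print('nut w',o+Q@[-130,-90],'post',o+Q@[-130,60])
for n in('top','scene'):print(n,proj(n,[*(o+Q@[-130,-90]),159]),proj(n,[*(o+Q@[-130,60]),172]))
# start tool
st=read_state();print(R.from_rotvec(st['ee_rot']).as_matrix())
```

```text
yaw 1.5157087557895346 o [559.3 195.3]
res [[-1.2  0.3]
 [ 0.5 -2.8]
 [-1.  -0.2]
 [-0.5  1.2]
 [ 2.  -1.4]
 [ 2.7  4.8]
 [-2.4 -1.9]]
top red [(np.int32(778), (np.int32(393), np.int32(168), np.int32(52), np.int32(41)), array([420. , 187.9])), (np.int32(335), (np.int32(251), np.int32(202), np.int32(11), np.int32(58)), array([255.7, 230.6]))]
top brass [(np.int32(91), (np.int32(249), np.int32(187), np.int32(17), np.int32(15)), array([256.8, 193.7]))]
top lid [(np.int32(949), (np.int32(5), np.int32(0), np.int32(85), np.int32(27)), array([45.3,  8.4])), (np.int32(6912), (np.int32(170), np.int32(2), np.int32(226), np.int32(69)), array([286.2,  26.3])), (np.int32(928), (np.int32(431), np.int32(10), np.int32(97), np.int32(29)), array([488.3,  19.9])), (np.int32(109), (np.int32(0), np.int32(19), np.int32(17), np.int32(20)), array([ 7.6, 28.5])), (np.int32(62), (np.int32(385), np.int32(22), np.int32(13), np.int32(11)), array([390.1,  27.3])), (np.int32(54), (np.int32(442), np.int32(25), np.int32(10), np.int32(20)), array([446.5,  34. ])), (np.int32(120), (np.int32(452), np.int32(32), np.int3
[... 2030 characters left out ...]
32(27)), array([286.4, 270. ])), (np.int32(162), (np.int32(274), np.int32(278), np.int32(29), np.int32(16)), array([289.2, 287.7])), (np.int32(491), (np.int32(325), np.int32(279), np.int32(55), np.int32(41)), array([352.2, 299.7])), (np.int32(387), (np.int32(539), np.int32(314), np.int32(101), np.int32(166)), array([588.1, 399.8])), (np.int32(534), (np.int32(0), np.int32(327), np.int32(20), np.int32(45)), array([  6.8, 349.9])), (np.int32(220), (np.int32(625), np.int32(451), np.int32(15), np.int32(29)), array([634.4, 469.9]))]
nut w [642.   60.6] post [492.2  68.8]
top [[258.3 194.7]] [[251.1 261.2]]
scene [[401.8 204.8]] [[359.6 160.2]]
[[ 0.9 -0.   0.4]
 [-0.4 -0.   0.9]
 [-0.  -1.  -0. ]]
```

```bash
cat >> h.py <<'E'
import json,os
def cmd0():
    return json.load(open('cmd.json'))  # x,y,z,yaw
def plan(x,y,z,yaw):
    """row from commanded pose; x,y,z mm. yaw of jaw axis"""
    c=cmd0();p=c[3];d=np.array([x-c[0],y-c[1],z-c[2]])
    tx=np.array([np.sin(p),-np.cos(p),0]);tz=np.array([np.cos(p),np.sin(p),0])
    r=[d@tx/1e3,-d[2]/1e3,d@tz/1e3,0,-(yaw-p),0]
    print('row',[round(float(v),4) for v in r],'dist',np.linalg.norm(d).round(1))
def moved(r):
    """log the row actually sent"""
    c=cmd0();p=c[3]
    tx=np.array([np.sin(p),-np.cos(p),0]);tz=np.array([np.cos(p),np.sin(p),0])
    n=np.array(c[:3])+1e3*(r[0]*tx+r[1]*np.array([0,0,-1])+r[2]*tz)
    json.dump([*map(float,n),p-r[4]],open('cmd.json','w'));print('cmd',np.round(cmd0(),3))
def yawof(rv): 
    z=R.from_rotvec(rv).as_matrix()[:,2];return np.arctan2(z[1],z[0])
def st():
    s=read_state();print('t %.2f'%s['t'],'pos',s['position'].round(1),'yaw %.3f'%yawof(s['ee_rot']),'q6 %.2f'%s['joint_positions'][5],'F',s['contact_force'].round(1),'M',s['torque'].round(2),'w %.1f'%s['gripper_width'])
    return s
ORG=np.array([559.3,195.3]);RY=1.5157
def rk(x,y,o=None,a=None):
    o=ORG if o is None else o;a=RY if a is None else a
    return np.array([o[0]+np.cos(a)*x-np.sin(a)*y,o[1]+np.sin(a)*x+np.cos(a)*y])
E
python3 - <<'E'
from h import *
s=st()
json.dump([207.486,509.382,205.506,float(yawof(s['ee_rot']))],open('cmd.json','w'))
t=cv2.imread('pics/top0.png')
for uv in [(378.5,228.5),(371.3,282.6),(424,265),(345,144),(374,351)]:print(cast('top',uv,99).round(1))
for uv in [(260.5,232),(287,271.5)]:print('sc',cast('scene',uv,99).round(1))
print(proj('scene',[[*cast('top',(378.5,229),99)[0][:2],99],[*cast('top',(371.3,282.6),99)[0][:2],99]]))
h=cv2.cvtColor(t,cv2.COLOR_BGR2HSV)
plan(420,290,250,1.0)
E
```

```text
t 0.15 pos [207.3 509.  204.6] yaw 1.184 q6 -0.10 F [0.  0.2 0.5] M [ 0.03 -0.04  0.02] w 93.8
[[ 582.9 -213.6   99. ]]
[[ 457.4 -198.3   99. ]]
[[ 500.7 -318.9   99. ]]
[[ 783.2 -132.6   99. ]]
[[ 304.2 -206.    99. ]]
sc [[ 470.8 -200.3   99. ]]
sc [[ 591.8 -213.4   99. ]]
[[284.18330281 268.37394061]
 [257.98546267 227.82457063]]
row [0.2796, -0.0445, -0.123, 0.0, 0.184, 0.0] dist 308.7
```

Call:
{"name": "arm_command", "arguments": {"rows": [[1, 0.28, -0.045, -0.123, 0, 0.184, 0], [1, 0.28, -0.045, -0.123, 0, 0.184, 0], [1, 0.28, -0.045, -0.123, 0, 0.184, 0], [1, 0.28, -0.045, -0.123, 0, 0.184, 0], [1, 0.28, -0.045, -0.123, 0, 0.184, 0], [1, 0.28, -0.045, -0.123, 0, 0.184, 0], [1, 0.28, -0.045, -0.123, 0, 0.184, 0], [1, 0.28, -0.045, -0.123, 0, 0.184, 0]]}}

```text
t: 0.95
position: [421.3, 288.7, 250.3]
ee_rot: [-1.524, 0.45, -0.449]
contact_force: [-0.4, 0.6, -0.7]
gripper_width: 93.6
```

Run:
```python
from h import *
moved([0.28,-0.045,-0.123,0,0.184,0]);st()
plan(*rk(-130,-90),250,.687)
```

```text
cmd [420.405 289.85  250.506   1.   ]
t 0.95 pos [421.3 288.7 250.3] yaw 0.997 q6 -0.51 F [-0.4  0.6 -0.7] M [-0.03 -0.01 -0.02] w 93.6
row [0.3104, 0.0005, -0.0732, 0.0, 0.313, 0.0] dist 318.9
```

Call:
{"name": "arm_command", "arguments": {"rows": [[1, 0.31, 0, -0.073, 0, 0.313, 0], [1, 0.31, 0, -0.073, 0, 0.313, 0], [1, 0.31, 0, -0.073, 0, 0.313, 0], [1, 0.31, 0, -0.073, 0, 0.313, 0], [1, 0.31, 0, -0.073, 0, 0.313, 0], [1, 0.31, 0, -0.073, 0, 0.313, 0], [1, 0.31, 0, -0.073, 0, 0.313, 0], [1, 0.31, 0, -0.073, 0, 0.313, 0]]}}

```text
t: 1.75
position: [642.5, 60.7, 248.2]
ee_rot: [-1.459, 0.693, -0.688]
contact_force: [-0.0, 0.7, -0.3]
gripper_width: 93.9
```

Run:
```python
from h import *
moved([0.31,0,-0.073,0,0.313,0]);s=st()
im=camera('wrist');cv2.imwrite('pics/w1.png',im)
json.dump([list(map(float,s['position'])),list(map(float,s['ee_rot']))],open('pics/w1.json','w'))
```

```text
cmd [641.823  60.932 250.506   0.687]
t 1.75 pos [642.5  60.7 248.2] yaw 0.686 q6 -0.68 F [-0.   0.7 -0.3] M [-0.04  0.04 -0.01] w 93.9
```

View pics/w1.png

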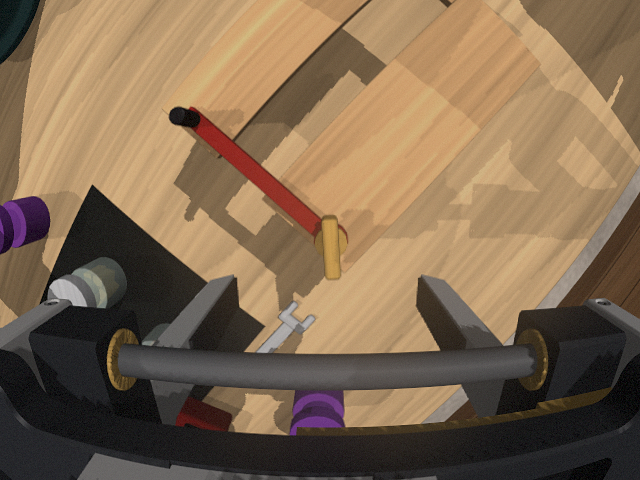

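Run:
```python
from h import *
p,r=json.load(open('pics/w1.json'))
im=cv2.imread('pics/w1.png');h=cv2.cvtColor(im,cv2.COLOR_BGR2HSV)
print(blobs(mask(h[180:300,280:380].copy(),[15,110,90],[28,255,255]),40))
a,b,m=[wcast(q,169,p,r).round(1) for q in((331,217),(333,279),(331.5,247))]
print(a,b,m,'len',np.linalg.norm(a-b),'ang',np.arctan2(*(a-b)[[1,0]]))
print('post',wcast((177,116),172,p,r).round(1), 'pred nut,post',rk(-130,-90),rk(-130,60))
cv2.imwrite('pics/c4.png',cv2.resize(im[80:300,160:400],None,fx=2.7,fy=2.7,interpolation=2))
```

```text
[(np.int32(5905), (np.int32(0), np.int32(0), np.int32(100), np.int32(100)), array([59.3, 38.9]))]
[628.8  82.2 169. ] [659.1  47.8 169. ] [642.9  65.7 169. ] len 45.841575016572065 ang 2.2929097129347413
post [495.9  70.9 172. ] pred nut,post [642.00453305  60.5411034 ] [492.23214585  68.80137179]
```

View pics/c4.png

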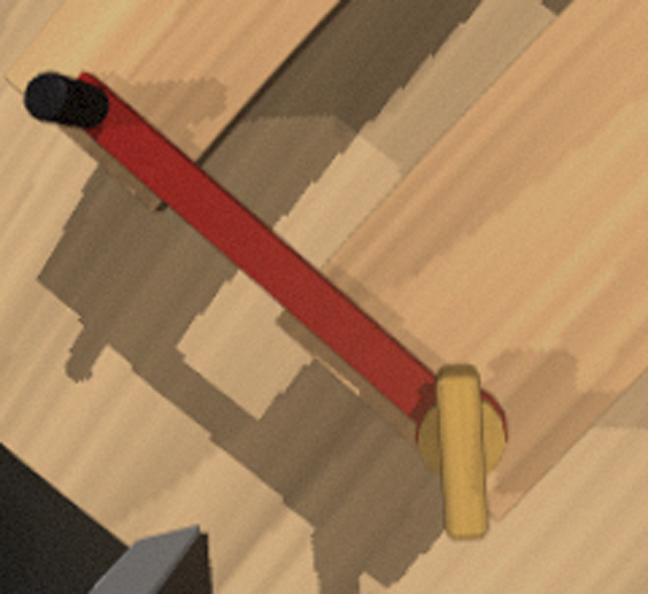

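Run:
```python
from h import *
plan(643,64,150,.70)
```

```text
row [-0.0016, 0.1005, 0.0029, 0.0, -0.013, 0.0] dist 100.6
```

Call:
{"name": "arm_command", "arguments": {"rows": [[1, -0.0015, 0.05, 0.003, 0, -0.013, 0], [1, -0.0015, 0.1, 0.003, 0, -0.013, 0], [1, -0.0015, 0.1, 0.003, 0, -0.013, 0], [-1, -0.0015, 0.1, 0.003, 0, -0.013, 0], [-1, -0.0015, 0.1, 0.003, 0, -0.013, 0], [-1, -0.0015, 0.1, 0.003, 0, -0.013, 0], [-1, -0.0015, 0.1, 0.003, 0, -0.013, 0], [-1, -0.0015, 0.1, 0.003, 0, -0.013, 0]], "newtons": 20}}

```text
t: 2.6
position: [644.3, 63.9, 152.7]
ee_rot: [-1.46, 0.677, -0.683]
contact_force: [-0.5, -0.3, -0.5]
gripper_width: 57.3
```

Run:
```python
from h import *
moved([-0.0015,0.1,0.003,0,-0.013,0]);s=st()
```

```text
cmd [643.191  63.994 150.506   0.7  ]
t 2.60 pos [644.3  63.9 152.7] yaw 0.700 q6 -0.69 F [-0.5 -0.3 -0.5] M [-0.05  0.08  0.01] w 57.3
```

Call:
{"name": "arm_command", "arguments": {"rows": [[-1, 0, 0, 0, 0, 0, 0], [-1, 0, 0, 0, 0, 0, 0], [-1, 0, 0, 0, 0, 0, 0], [-1, 0, 0, 0, 0, 0, 0], [-1, 0, 0, 0, 0, 0, 0], [-1, 0, 0, 0, 0, 0, 0], [-1, 0, 0, 0, 0, 0, 0]]}}

```text
t: 3.3
position: [643.1, 63.9, 150.3]
ee_rot: [-1.462, 0.68, -0.68]
contact_force: [-1.0, 0.1, -1.1]
gripper_width: 12.0
```

Run:
```python
from h import *
st()
```

```text
t 3.30 pos [643.1  63.9 150.3] yaw 0.700 q6 -0.69 F [-1.   0.1 -1.1] M [-0.12  0.02  0.09] w 12.0
```

Call:
{"name": "arm_command", "arguments": {"rows": [[-1, 0, 0, 0, 0, -0.14, 0], [-1, 0, 0, 0, 0, -0.28, 0], [-1, 0, 0, 0, 0, -0.42, 0], [-1, 0, 0, 0, 0, -0.56, 0], [-1, 0, 0, 0, 0, -0.7, 0], [-1, 0, 0, 0, 0, -0.84, 0], [-1, 0, 0, 0, 0, -0.98, 0], [-1, 0, 0, 0, 0, -1.0, 0]], "newtons": 30}}

```text
t: 4.1
position: [642.9, 63.4, 150.4]
ee_rot: [-1.569, -0.101, 0.102]
contact_force: [-1.1, -1.7, -0.2]
gripper_width: 11.7
```

Call:
{"name": "arm_command", "arguments": {"rows": [[-1, 0, 0, 0, 0, -0.14, 0], [-1, 0, 0, 0, 0, -0.28, 0], [-1, 0, 0, 0, 0, -0.42, 0], [-1, 0, 0, 0, 0, -0.5, 0], [-1, 0, 0, 0, 0, -0.5, 0], [-1, 0, 0, 0, 0, -0.5, 0]]}}

```text
t: 4.7
position: [643.0, 63.1, 150.4]
ee_rot: [-1.516, -0.489, 0.491]
contact_force: [-1.2, -4.0, 0.5]
gripper_width: 12.0
```

Run:
```python
from h import *
moved([0,0,0,0,-1.5,0]);st()
```

```text
cmd [643.191  63.994 150.506   2.2  ]
t 4.70 pos [643.   63.1 150.4] yaw 2.197 q6 -2.19 F [-1.2 -4.   0.5] M [-0.59  0.21  0.13] w 12.0
```

Call:
{"name": "arm_command", "arguments": {"rows": [[1, 0, 0, 0, 0, 0, 0], [1, 0, 0, 0, 0, 0, 0], [1, 0, 0, 0, 0, 0, 0], [1, 0, 0, 0, 0, 0, 0], [1, 0, 0, 0, 0, 0, 0], [1, 0, 0, 0, 0, 0, 0], [1, 0, 0, 0, 0, 0, 0]]}}

```text
t: 5.4
position: [643.2, 64.1, 150.5]
ee_rot: [-1.514, -0.493, 0.493]
contact_force: [-0.2, -0.6, 0.8]
gripper_width: 64.5
```

Call:
{"name": "arm_command", "arguments": {"rows": [[1, 0, 0, 0, 0, 0.14, 0], [1, 0, 0, 0, 0, 0.28, 0], [1, 0, 0, 0, 0, 0.42, 0], [1, 0, 0, 0, 0, 0.56, 0], [1, 0, 0, 0, 0, 0.7, 0], [1, 0, 0, 0, 0, 0.84, 0], [1, 0, 0, 0, 0, 0.98, 0], [1, 0, 0, 0, 0, 1.1, 0]]}}

```text
t: 6.2
position: [643.2, 64.0, 150.5]
ee_rot: [-1.538, 0.373, -0.373]
contact_force: [-0.2, -0.0, -0.1]
gripper_width: 93.9
```

Call:
{"name": "arm_command", "arguments": {"rows": [[1, 0, 0, 0, 0, 0.14, 0], [1, 0, 0, 0, 0, 0.28, 0], [1, 0, 0, 0, 0, 0.42, 0], [1, 0, 0, 0, 0, 0.56, 0], [1, 0, 0, 0, 0, 0.7, 0], [1, 0, 0, 0, 0, 0.84, 0], [1, 0, 0, 0, 0, 0.98, 0], [1, 0, 0, 0, 0, 1.1, 0]]}}

```text
t: 7.0
position: [643.2, 64.0, 150.5]
ee_rot: [-1.207, 1.213, -1.213]
contact_force: [-0.4, -0.8, 0.1]
gripper_width: 94.0
```

Call:
{"name": "arm_command", "arguments": {"rows": [[1, 0, 0, 0, 0, 0.14, 0], [1, 0, 0, 0, 0, 0.28, 0], [1, 0, 0, 0, 0, 0.42, 0], [1, 0, 0, 0, 0, 0.56, 0], [1, 0, 0, 0, 0, 0.7, 0], [1, 0, 0, 0, 0, 0.84, 0], [1, 0, 0, 0, 0, 0.94, 0], [1, 0, 0, 0, 0, 0.94, 0]]}}

```text
t: 7.8
position: [643.2, 64.0, 150.5]
ee_rot: [-0.607, 1.86, -1.86]
contact_force: [0.2, -0.7, 0.4]
gripper_width: 94.0
```

Run:
```python
from h import *
moved([0,0,0,0,3.14,0]);s=st()
im=camera('wrist');cv2.imwrite('pics/w2.png',im)
```

```text
cmd [643.191  63.994 150.506  -0.94 ]
t 7.80 pos [643.2  64.  150.5] yaw -0.940 q6 0.95 F [ 0.2 -0.7  0.4] M [-0.05  0.13  0.02] w 94.0
```

View pics/w2.png

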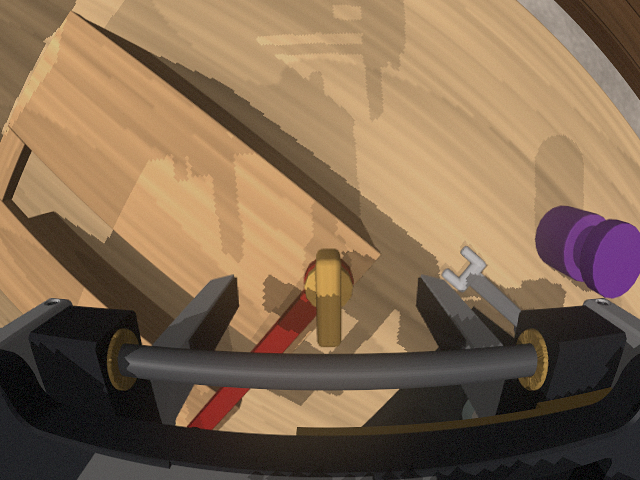

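Call:
{"name": "arm_command", "arguments": {"rows": [[-1, 0, 0, 0, 0, 0, 0], [-1, 0, 0, 0, 0, 0, 0], [-1, 0, 0, 0, 0, 0, 0], [-1, 0, 0, 0, 0, 0, 0], [-1, 0, 0, 0, 0, 0, 0], [-1, 0, 0, 0, 0, 0, 0], [-1, 0, 0, 0, 0, 0, 0], [-1, 0, 0, 0, 0, 0, 0]], "newtons": 30}}

```text
t: 8.65
position: [643.2, 64.0, 150.5]
ee_rot: [-0.607, 1.86, -1.86]
contact_force: [0.2, 0.2, 0.2]
gripper_width: 33.4
```

Call:
{"name": "arm_command", "arguments": {"rows": [[-1, 0, 0, 0, 0, 0, 0], [-1, 0, 0, 0, 0, 0, 0], [-1, 0, 0, 0, 0, 0, 0], [-1, 0, 0, 0, 0, 0, 0]]}}

```text
t: 9.05
position: [643.5, 63.5, 150.5]
ee_rot: [-0.606, 1.859, -1.861]
contact_force: [1.0, -1.2, -0.5]
gripper_width: 11.6
```

Call:
{"name": "arm_command", "arguments": {"rows": [[-1, 0, 0, 0, 0, -0.14, 0], [-1, 0, 0, 0, 0, -0.28, 0], [-1, 0, 0, 0, 0, -0.42, 0], [-1, 0, 0, 0, 0, -0.56, 0], [-1, 0, 0, 0, 0, -0.7, 0], [-1, 0, 0, 0, 0, -0.8, 0], [-1, 0, 0, 0, 0, -0.85, 0], [-1, 0, 0, 0, 0, -0.85, 0]]}}

```text
t: 9.85
position: [643.5, 63.6, 150.5]
ee_rot: [-1.165, 1.275, -1.276]
contact_force: [1.2, -2.1, -0.3]
gripper_width: 11.6
```

Run:
```python
from h import *
moved([0,0,0,0,-0.85,0]);s=st()
```

```text
cmd [ 6.43191e+02  6.39940e+01  1.50506e+02 -9.00000e-02]
t 9.85 pos [643.5  63.6 150.5] yaw -0.090 q6 0.10 F [ 1.2 -2.1 -0.3] M [-0.36 -0.14  0.05] w 11.6
```

Call:
{"name": "arm_command", "arguments": {"rows": [[-1, 0, 0, 0, 0, -0.03, 0], [-1, 0, 0, 0, 0, -0.06, 0], [-1, 0, 0, 0, 0, -0.06, 0]]}}

```text
t: 10.15
position: [643.4, 63.6, 150.5]
ee_rot: [-1.194, 1.231, -1.232]
contact_force: [1.9, -2.4, -0.8]
gripper_width: 12.1
```

Run:
```python
from h import *
moved([0,0,0,0,-0.06,0]);s=st()
```

```text
cmd [ 6.43191e+02  6.39940e+01  1.50506e+02 -3.00000e-02]
t 10.15 pos [643.4  63.6 150.5] yaw -0.031 q6 0.04 F [ 1.9 -2.4 -0.8] M [-0.46 -0.29 -0.42] w 12.1
```

Call:
{"name": "arm_command", "arguments": {"rows": [[-1, 0, 0, 0, 0, -0.03, 0], [-1, 0, 0, 0, 0, -0.06, 0], [-1, 0, 0, 0, 0, -0.06, 0]]}}

```text
t: 10.45
position: [643.4, 63.8, 150.5]
ee_rot: [-1.223, 1.187, -1.187]
contact_force: [2.4, -1.5, -0.2]
gripper_width: 12.7
```

Run:
```python
from h import *
moved([0,0,0,0,-0.06,0]);s=st()
```

```text
cmd [6.43191e+02 6.39940e+01 1.50506e+02 3.00000e-02]
t 10.45 pos [643.4  63.8 150.5] yaw 0.030 q6 -0.02 F [ 2.4 -1.5 -0.2] M [-0.42 -0.37 -0.57] w 12.7
```

```bash
sed -i 's/^ORG=.*/ORG=np.array([560.0,198.0]);RY=1.52/' h.py
python3 - <<'E'
from h import *
c=cmd0();c2=[c[0],c[1],c[2]+55,c[3]]
plan(*rk(-130,60),205.5,-.77); print(rk(-130,60))
for a in np.arange(0,1.71,.2125):
    q=rk(-130-150*np.sin(a),-90+150*np.cos(a));print(round(a,2),q.round(1))
E
```

```text
row [-0.0117, -0.055, -0.1494, 0.0, 0.8, 0.0] dist 159.7
[493.47670832  71.21415038]
0.0 [493.5  71.2]
0.21 [495.2  39.4]
0.42 [503.7   8.8]
0.64 [518.4 -19.4]
0.85 [538.7 -43.9]
1.06 [563.7 -63.6]
1.27 [592.3 -77.5]
1.49 [623.2 -85.1]
1.7 [655.  -85.9]
```

Call:
{"name": "arm_command", "arguments": {"rows": [[1, 0, 0, 0, 0, 0, 0], [1, 0, 0, 0, 0, 0, 0], [1, 0, 0, 0, 0, 0, 0], [1, 0, 0, 0, 0, 0, 0], [1, 0, 0, 0, 0, 0, 0], [1, 0, -0.03, 0, 0, 0, 0], [1, 0, -0.055, 0, 0, 0, 0], [1, 0, -0.055, 0, 0, 0, 0]]}}

```text
t: 11.25
position: [645.2, 64.1, 210.5]
ee_rot: [-1.217, 1.181, -1.191]
contact_force: [0.6, 0.2, 0.4]
gripper_width: 72.8
```

Call:
{"name": "arm_command", "arguments": {"rows": [[1, -0.0015, 0, -0.025, 0, 0.14, 0], [1, -0.003, 0, -0.05, 0, 0.28, 0], [1, -0.006, 0, -0.08, 0, 0.42, 0], [1, -0.008, 0, -0.11, 0, 0.56, 0], [1, -0.01, 0, -0.13, 0, 0.7, 0], [1, -0.0115, 0, -0.1495, 0, 0.8, 0], [1, -0.0115, 0, -0.1495, 0, 0.8, 0], [1, -0.0115, 0, -0.1495, 0, 0.8, 0]]}}

```text
t: 12.05
position: [493.3, 71.0, 204.7]
ee_rot: [-0.742, 1.749, -1.748]
contact_force: [0.1, -0.2, -0.5]
gripper_width: 93.9
```

Run:
```python
from h import *
moved([0,-.055,0,0,0,0]);moved([-.0115,0,-.1495,0,.8,0]);s=st()
im=camera('wrist');cv2.imwrite('pics/w3.png',im)
json.dump([list(map(float,s['position'])),list(map(float,s['ee_rot']))],open('pics/w3.json','w'))
```

```text
cmd [6.43191e+02 6.39940e+01 2.05506e+02 3.00000e-02]
cmd [493.413  71.003 205.506  -0.77 ]
t 12.05 pos [493.3  71.  204.7] yaw -0.768 q6 0.80 F [ 0.1 -0.2 -0.5] M [-0.08  0.14  0.01] w 93.9
```

View pics/w3.png

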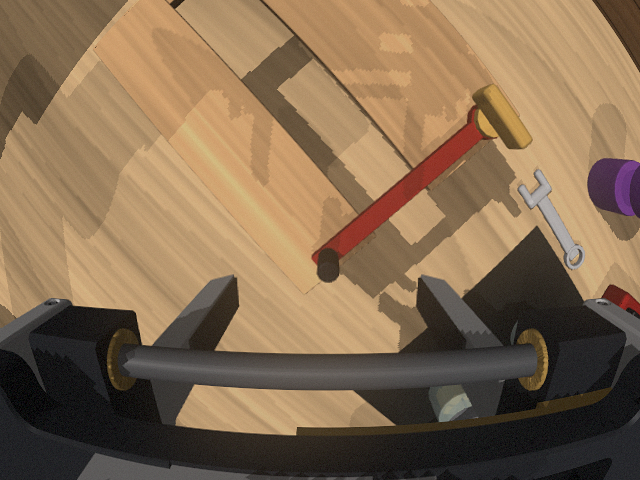

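Call:
{"name": "arm_command", "arguments": {"rows": [[0, 0, 0.04, 0, 0, 0, 0], [-0.5, 0, 0.062, 0, 0, 0, 0], [-1, 0, 0.062, 0, 0, 0, 0], [-1, 0, 0.062, 0, 0, 0, 0], [-1, 0, 0.062, 0, 0, 0, 0], [-1, 0, 0.062, 0, 0, 0, 0], [-1, 0, 0.062, 0, 0, 0, 0], [-1, 0, 0.062, 0, 0, 0, 0]], "newtons": 12}}

```text
t: 12.9
position: [493.8, 71.0, 144.3]
ee_rot: [-0.739, 1.749, -1.75]
contact_force: [-0.4, 0.4, -0.7]
gripper_width: 33.6
```

Call:
{"name": "arm_command", "arguments": {"rows": [[-1, 0, 0, 0, 0, 0, 0], [-1, 0, 0, 0, 0, 0, 0], [-1, 0, 0, 0, 0, 0, 0], [-1, 0, 0, 0, 0, 0, 0], [-1, 0, 0, 0, 0, 0, 0], [-1, 0, 0, 0, 0, 0, 0]]}}

```text
t: 13.5
position: [493.5, 71.0, 143.6]
ee_rot: [-0.74, 1.75, -1.75]
contact_force: [0.2, -0.1, 0.1]
gripper_width: 14.0
```

Run:
```python
from h import *
moved([0,.062,0,0,0,0]);st()
for a in [.1,.2,.3,.4,.5,.6,.7,.8,.9,1.0,1.1,1.2,1.3,1.4,1.5,1.6,1.66]:
    print(a,end=' ');plan(*rk(-130-150*np.sin(a),-90+150*np.cos(a)),143.5,-.77)
```

```text
cmd [493.413  71.003 143.506  -0.77 ]
t 13.50 pos [493.5  71.  143.6] yaw -0.770 q6 0.80 F [ 0.2 -0.1  0.1] M [-0.1   0.02  0.03] w 14.0
0.1 row [0.0106, 0.0, 0.0103, 0.0, 0.0, 0.0] dist 14.8
0.2 row [0.0203, 0.0, 0.0218, 0.0, 0.0, 0.0] dist 29.7
0.3 row [0.0287, 0.0, 0.0341, 0.0, 0.0, 0.0] dist 44.6
0.4 row [0.0359, 0.0, 0.0473, 0.0, 0.0, 0.0] dist 59.4
0.5 row [0.0418, 0.0, 0.0611, 0.0, 0.0, 0.0] dist 74.0
0.6 row [0.0463, 0.0, 0.0754, 0.0, 0.0, 0.0] dist 88.5
0.7 row [0.0493, 0.0, 0.0901, 0.0, 0.0, 0.0] dist 102.7
0.8 row [0.0508, 0.0, 0.105, 0.0, 0.0, 0.0] dist 116.6
0.9 row [0.0508, 0.0, 0.12, 0.0, 0.0, 0.0] dist 130.3
1.0 row [0.0493, 0.0, 0.1349, 0.0, 0.0, 0.0] dist 143.7
1.1 row [0.0464, 0.0, 0.1496, 0.0, 0.0, 0.0] dist 156.7
1.2 row [0.042, 0.0, 0.164, 0.0, 0.0, 0.0] dist 169.2
1.3 row [0.0362, 0.0, 0.1778, 0.0, 0.0, 0.0] dist 181.4
1.4 row [0.029, 0.0, 0.1909, 0.0, 0.0, 0.0] dist 193.1
1.5 row [0.0205, 0.0, 0.2033, 0.0, 0.0, 0.0] dist 204.4
1.6 row [0.0109, 0.0, 0.2148, 0.0, 0.0, 0.0] dist 215.1
1.66 row [0.0046, 0.0, 0.2212, 0.0, 0.0, 0.0] dist 221.3
```

Post gripped (14.0 mm). Swinging.

Call:
{"name": "arm_command", "arguments": {"rows": [[-1, 0.0106, 0, 0.0103, 0, 0, 0], [-1, 0.0203, 0, 0.0218, 0, 0, 0], [-1, 0.0287, 0, 0.0341, 0, 0, 0], [-1, 0.0359, 0, 0.0473, 0, 0, 0], [-1, 0.0418, 0, 0.0611, 0, 0, 0], [-1, 0.0463, 0, 0.0754, 0, 0, 0], [-1, 0.0493, 0, 0.0901, 0, 0, 0], [-1, 0.0508, 0, 0.105, 0, 0, 0]], "newtons": 12}}

```text
t: 14.3
position: [533.6, -40.3, 143.4]
ee_rot: [-0.741, 1.751, -1.751]
contact_force: [-3.1, -0.1, 2.5]
gripper_width: 13.3
```

Call:
{"name": "arm_command", "arguments": {"rows": [[-1, 0, 0, 0.015, 0, 0, 0], [-1, -0.0015, 0, 0.0299, 0, 0, 0], [-1, -0.0044, 0, 0.0446, 0, 0, 0], [-1, -0.0088, 0, 0.059, 0, 0, 0], [-1, -0.0146, 0, 0.0728, 0, 0, 0], [-1, -0.0218, 0, 0.0859, 0, 0, 0], [-1, -0.0303, 0, 0.0983, 0, 0, 0], [-1, -0.0399, 0, 0.1098, 0, 0, 0]]}}

```text
t: 15.1
position: [641.8, -86.9, 143.6]
ee_rot: [-0.739, 1.749, -1.75]
contact_force: [-3.1, 1.3, 2.3]
gripper_width: 13.7
```

Call:
{"name": "arm_command", "arguments": {"rows": [[-1, -0.006, 0, 0.0065, 0, 0, 0], [-1, -0.006, 0, 0.0065, 0, 0, 0]]}}

```text
t: 15.3
position: [651.2, -86.9, 143.6]
ee_rot: [-0.738, 1.747, -1.75]
contact_force: [1.3, 0.1, 1.3]
gripper_width: 13.9
```

Run:
```python
from h import *
moved([.0508,0,.105,0,0,0]);moved([-.0399,0,.1098,0,0,0]);moved([-.006,0,.0065,0,0,0]);st()
im=camera('top');cv2.imwrite('pics/t1.png',im)
```

```text
cmd [533.432 -38.561 143.506  -0.77 ]
cmd [640.035 -86.35  143.506  -0.77 ]
cmd [648.878 -86.567 143.506  -0.77 ]
t 15.30 pos [651.2 -86.9 143.6] yaw -0.770 q6 0.55 F [1.3 0.1 1.3] M [-0.02  0.02  0.08] w 13.9
```

View pics/t1.png

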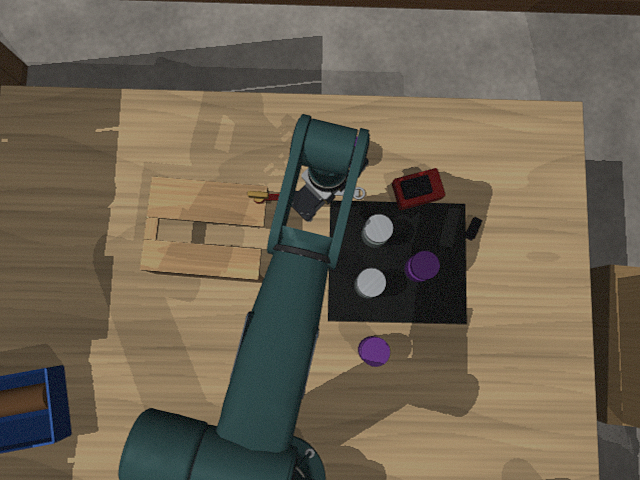

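Run:
```python
from h import *
c=cmd0();c[2]+=100;json.dump(c,open('cmd.json','w'))
plan(520,-200,270,-.05)
```

```text
row [0.1712, -0.0265, -0.0136, 0.0, -0.72, 0.0] dist 173.7
```

Call:
{"name": "arm_command", "arguments": {"rows": [[1, 0, 0, 0, 0, 0, 0], [1, 0, 0, 0, 0, 0, 0], [1, 0, 0, 0, 0, 0, 0], [1, 0, 0, 0, 0, 0, 0], [1, 0, 0, 0, 0, 0, 0], [1, 0, -0.04, 0, 0, 0, 0], [1, 0, -0.08, 0, 0, 0, 0], [1, 0, -0.1, 0, 0, 0, 0]]}}

```text
t: 16.15
position: [649.8, -86.8, 248.1]
ee_rot: [-0.735, 1.745, -1.752]
contact_force: [0.5, 0.0, 1.2]
gripper_width: 74.4
```

Call:
{"name": "arm_command", "arguments": {"rows": [[1, 0.035, -0.006, -0.003, 0, -0.14, 0], [1, 0.07, -0.012, -0.006, 0, -0.28, 0], [1, 0.105, -0.018, -0.008, 0, -0.42, 0], [1, 0.14, -0.022, -0.011, 0, -0.56, 0], [1, 0.171, -0.0265, -0.0135, 0, -0.7, 0], [1, 0.171, -0.0265, -0.0135, 0, -0.72, 0], [1, 0.171, -0.0265, -0.0135, 0, -0.72, 0], [1, 0.171, -0.0265, -0.0135, 0, -0.72, 0]]}}

```text
t: 16.95
position: [520.6, -199.3, 269.6]
ee_rot: [-1.184, 1.247, -1.246]
contact_force: [-0.7, -0.3, -0.7]
gripper_width: 93.6
```

Run:
```python
from h import *
moved([.171,-.0265,-.0135,0,-.72,0])
s=st()
im=camera('wrist');cv2.imwrite('pics/w4.png',im)
json.dump([list(map(float,s['position'])),list(map(float,s['ee_rot']))],open('pics/w4.json','w'))
```

```text
cmd [ 5.20149e+02 -1.99934e+02  2.70006e+02 -5.00000e-02]
t 16.95 pos [ 520.6 -199.3  269.6] yaw -0.050 q6 -0.42 F [-0.7 -0.3 -0.7] M [-0.09  0.06  0.03] w 93.6
```

View pics/w4.png

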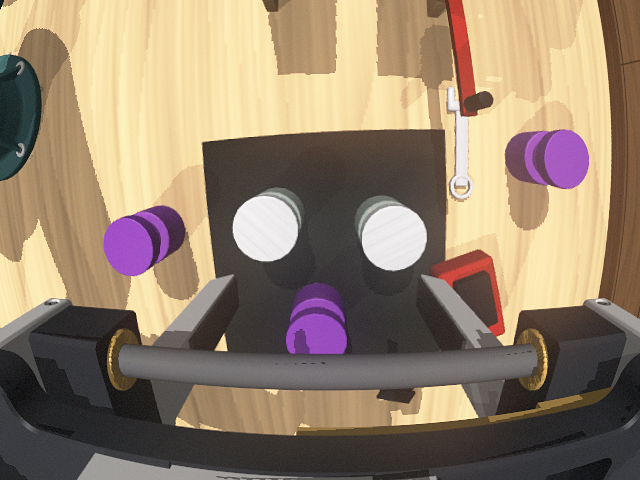

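```bash
cat >> h.py <<'E'
def lids(im,p,r,z,box,thr=150):
    x0,y0,x1,y1=box
    h=cv2.cvtColor(im,cv2.COLOR_BGR2HSV)[y0:y1,x0:x1]
    m=mask(h,[0,0,thr],[180,40,255]);m=cv2.morphologyEx(m,cv2.MORPH_OPEN,np.ones((5,5)))
    cs,_=cv2.findContours(m,cv2.RETR_EXTERNAL,cv2.CHAIN_APPROX_NONE)
    for c in cs:
        if cv2.contourArea(c)<600: continue
        hull=cv2.convexHull(c)[:,0]+[x0,y0]
        W=np.array([wcast(q,z,p,r)[:2] for q in hull.astype(float)])
        ctr,rad=cv2.minEnclosingCircle(W.astype(np.float32))
        A=np.c_[2*W,np.ones(len(W))];s=np.linalg.lstsq(A,(W**2).sum(1),rcond=None)[0]
        print('lid px',hull.mean(0).round(1),'enc',np.round(ctr,1),round(rad,1),'fit',s[:2].round(1),'R %.1f'%np.sqrt(s[2]+s[0]**2+s[1]**2))
E
python3 - <<'E'
from h import *
p,r=json.load(open('pics/w4.json'));im=cv2.imread('pics/w4.png')
lids(im,p,r,99,(215,180,440,285),200)
cv2.imwrite('pics/c5.png',cv2.resize(im[170:360,210:460],None,fx=3,fy=3))
E
```

```text
lid px [393.8 238.4] enc [ 586.7 -212.4] 32.3 fit [ 586.6 -212.5] R 32.1
lid px [265.  229.9] enc [ 461.2 -196.7] 32.3 fit [ 461.2 -196.7] R 32.0
```

View pics/c5.png

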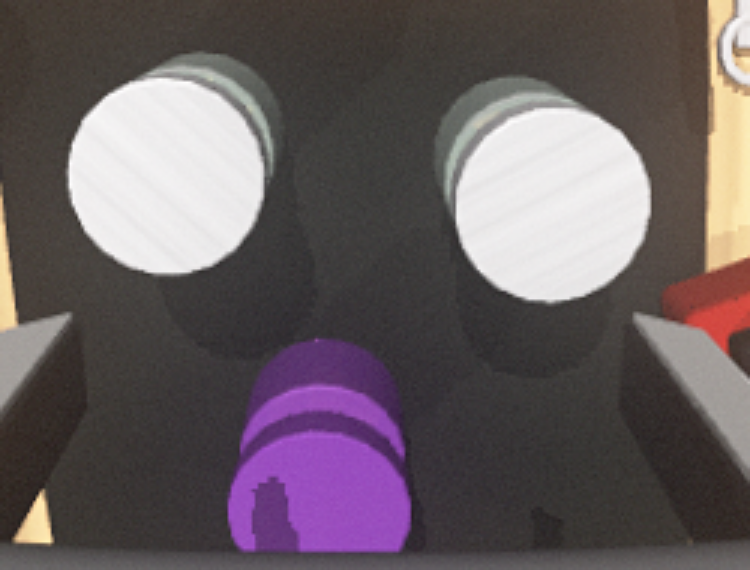

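Run:
```python
from h import *
plan(586.7,-212.4,150,-.05)
plan(586.7,-212.4,81,-.05)
```

```text
row [0.0091, 0.12, 0.0671, 0.0, 0.0, 0.0] dist 137.8
row [0.0091, 0.189, 0.0671, 0.0, 0.0, 0.0] dist 200.8
```

Call:
{"name": "arm_command", "arguments": {"rows": [[1, 0.003, 0.04, 0.02, 0, 0, 0], [1, 0.006, 0.08, 0.045, 0, 0, 0], [1, 0.009, 0.11, 0.067, 0, 0, 0], [1, 0.009, 0.13, 0.067, 0, 0, 0], [1, 0.009, 0.16, 0.067, 0, 0, 0], [1, 0.009, 0.18, 0.067, 0, 0, 0], [1, 0.009, 0.189, 0.067, 0, 0, 0], [1, 0.009, 0.189, 0.067, 0, 0, 0]]}}

```text
t: 17.8
position: [586.0, -211.0, 78.7]
ee_rot: [-1.187, 1.249, -1.242]
contact_force: [0.1, 0.4, -0.3]
gripper_width: 94.3
```

Call:
{"name": "arm_command", "arguments": {"rows": [[-1, 0, 0, 0, 0, 0, 0], [-1, 0, 0, 0, 0, 0, 0], [-1, 0, 0, 0, 0, 0, 0], [-1, 0, 0, 0, 0, 0, 0], [-1, 0, 0, 0, 0, 0, 0], [-1, 0, 0, 0, 0, 0, 0], [-1, 0, 0, 0, 0, 0, 0]], "newtons": 40}}

```text
t: 18.5
position: [586.7, -212.6, 82.2]
ee_rot: [-1.185, 1.245, -1.247]
contact_force: [-2.8, 0.3, 5.4]
gripper_width: 65.3
```

Run:
```python
from h import *
moved([.009,.189,.067,0,0,0])
s=st()
```

```text
cmd [ 5.86615e+02 -2.12271e+02  8.10060e+01 -5.00000e-02]
t 18.50 pos [ 586.7 -212.6   82.2] yaw -0.050 q6 -0.39 F [-2.8  0.3  5.4] M [-0.    0.48 -0.02] w 65.3
```

Call:
{"name": "arm_command", "arguments": {"rows": [[-1, 0, -0.005, 0, 0, 0, 0], [-1, 0, -0.02, 0, 0, 0, 0], [-1, 0, -0.05, 0, 0, 0, 0], [-1, 0, -0.08, 0, 0, 0, 0], [-1, 0, -0.11, 0, 0, 0, 0], [-1, 0, -0.119, 0, 0, 0, 0], [-1, 0, -0.119, 0, 0, 0, 0], [-1, 0, -0.119, 0, 0, 0, 0]]}}

```text
t: 19.3
position: [586.0, -211.9, 198.1]
ee_rot: [-1.186, 1.249, -1.244]
contact_force: [-0.4, -0.1, -3.2]
gripper_width: 65.8
```

Run:
```python
from h import *
moved([0,-.119,0,0,0,0])
s=st();im=camera('wrist');cv2.imwrite('pics/w5.png',im)
im=camera('scene');cv2.imwrite('pics/s5.png',im)
plan(*rk(-235,0),200,-.05)
```

```text
cmd [ 5.86615e+02 -2.12271e+02  2.00006e+02 -5.00000e-02]
t 19.30 pos [ 586.  -211.9  198.1] yaw -0.050 q6 -0.39 F [-0.4 -0.1 -3.2] M [-0.11  0.06  0.03] w 65.8
row [-0.1734, 0.0, -0.0473, 0.0, 0.0, 0.0] dist 179.8
```

View pics/w5.png

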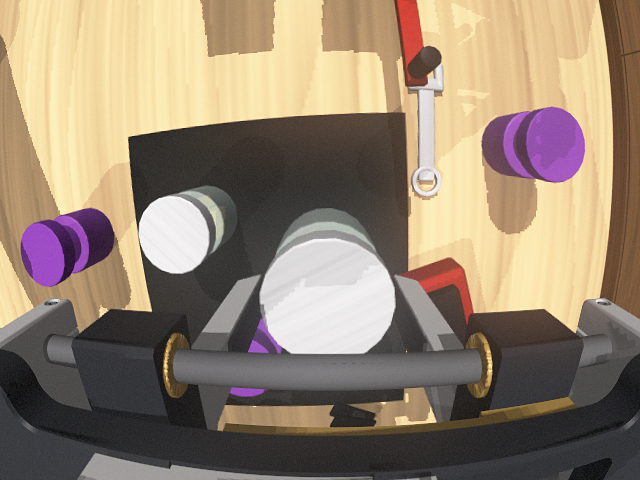

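View pics/s5.png

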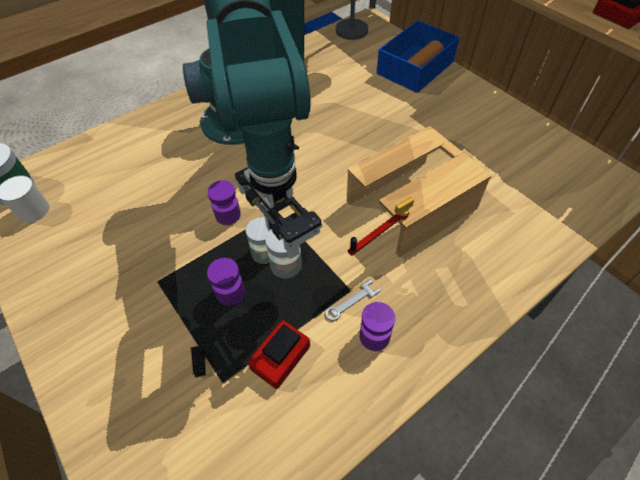

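Call:
{"name": "arm_command", "arguments": {"rows": [[-1, 0, 0, -0.025, 0, 0, 0], [-1, -0.02, 0, -0.04, 0, 0, 0], [-1, -0.055, 0, -0.0475, 0, 0, 0], [-1, -0.09, 0, -0.0475, 0, 0, 0], [-1, -0.13, 0, -0.0475, 0, 0, 0], [-1, -0.16, 0, -0.0475, 0, 0, 0], [-1, -0.1735, 0, -0.0475, 0, 0, 0], [-1, -0.1735, 0, -0.0475, 0, 0, 0]]}}

```text
t: 20.2
position: [547.3, -35.2, 198.7]
ee_rot: [-1.188, 1.246, -1.243]
contact_force: [0.4, -0.0, -4.2]
gripper_width: 65.4
```

Run:
```python
from h import *
moved([-.1735,0,-.0475,0,0,0])
s=st();im=camera('wrist');cv2.imwrite('pics/w6.png',im)
json.dump([list(map(float,s['position'])),list(map(float,s['ee_rot']))],open('pics/w6.json','w'))
```

```text
cmd [ 5.47843e+02 -3.66140e+01  2.00006e+02 -5.00000e-02]
t 20.20 pos [547.3 -35.2 198.7] yaw -0.047 q6 -0.12 F [ 0.4 -0.  -4.2] M [-0.13  0.14  0.  ] w 65.4
```

View pics/w6.png

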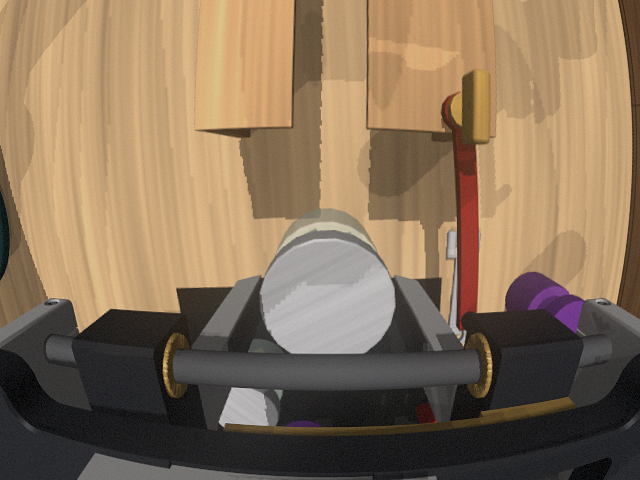

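Run:
```python
from h import *
p,r=json.load(open('pics/w6.json'));im=cv2.imread('pics/w6.png')
Q=np.array([[np.cos(RY),-np.sin(RY)],[np.sin(RY),np.cos(RY)]])
for q in [(292,126),(293.5,60),(294.5,5),(368,127),(368,60),(367.5,5),(197,129),(495,134)]:
    w=wcast(q,125,p,r);print(q,w.round(1),'rack',(Q.T@(w[:2]-ORG)).round(1))
cv2.imwrite('pics/c6.png',cv2.resize(im[0:150,180:510],None,fx=2.4,fy=2.4))
```

```text
(292, 126) [528.9  54.9 125. ] rack [-144.5   23.8]
(293.5, 60) [532.  101.2 125. ] rack [-98.1  23. ]
(294.5, 5) [534.2 143.2 125. ] rack [-56.1  23. ]
(368, 127) [579.9  51.8 125. ] rack [-145.   -27.3]
(368, 60) [582.3  98.9 125. ] rack [-97.8 -27.3]
(367.5, 5) [584.6 141.  125. ] rack [-55.7 -27.5]
(197, 129) [461.8  59.1 125. ] rack [-143.7   91. ]
(495, 134) [672.8  47.8 125. ] rack [-144.2 -120.3]
```

View pics/c6.png

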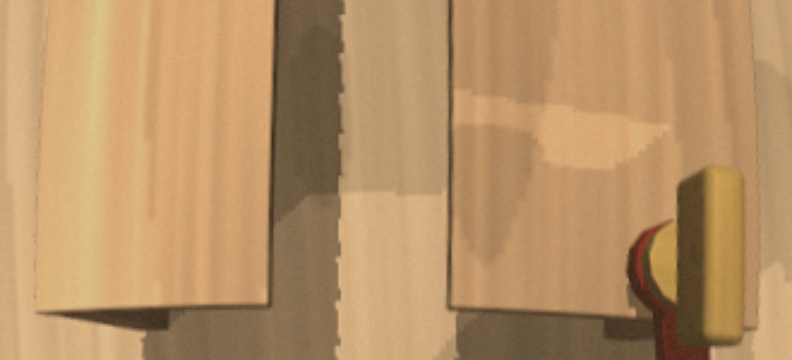

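Run:
```python
from h import *
s=st();im=camera('wrist');cv2.imwrite('pics/w7.png',im)
p,r=s['position'],s['ee_rot']
Q=np.array([[np.cos(RY),-np.sin(RY)],[np.sin(RY),np.cos(RY)]])
g=cv2.GaussianBlur(cv2.cvtColor(im,cv2.COLOR_BGR2GRAY),(3,3),0).astype(float)
for row in (10,40,70,100,120):
    d=g[row,1:]-g[row,:-1]
    l=275+np.argmin(d[275:310]);rr=355+np.argmax(d[355:385])
    o=[(Q.T@(wcast((c+.5,row),125,p,r)[:2]-ORG)).round(1) for c in(l,rr)]
    print(row,l,rr,o, 'mid %.1f'%((o[0][1]+o[1][1])/2))
# held lid
g2=g[297];d=g2[1:]-g2[:-1];print(np.argmax(d[240:290])+240,np.argmin(d[370:420])+370)
```

```text
t 20.25 pos [547.5 -36.7 198.9] yaw -0.049 q6 -0.12 F [-0.7 -0.1 -3.2] M [-0.05  0.04 -0.01] w 65.4
10 292 367 [array([-61.6,  23.7]), array([-61.3, -28. ])] mid -2.2
40 291 367 [array([-84.8,  24.1]), array([-84.6, -27.6])] mid -1.8
70 291 367 [array([-106.8,   23.8]), array([-106.7,  -27.5])] mid -1.8
100 290 367 [array([-128.1,   24.4]), array([-127.9,  -27.4])] mid -1.5
120 290 367 [array([-141.9,   24.3]), array([-141.8,  -27.4])] mid -1.5
260 394
```

```bash
cat >> h.py <<'E'
def slot(x): return rk(x,-1.3-0.0033*(x+145))
SY=1.517-np.pi/2
E
python3 - <<'E'
from h import *
for x in (-235,-180,-140,-100,-50,0,55): print(x,end=' ');plan(*slot(x),131,SY)
E
```

```text
-235 row [0.0001, 0.069, 0.0012, 0.0, 0.0038, 0.0] dist 69.0
-180 row [-0.0549, 0.069, 0.0015, 0.0, 0.0038, 0.0] dist 88.2
-140 row [-0.0949, 0.069, 0.0016, 0.0, 0.0038, 0.0] dist 117.4
-100 row [-0.1349, 0.069, 0.0018, 0.0, 0.0038, 0.0] dist 151.6
-50 row [-0.1849, 0.069, 0.002, 0.0, 0.0038, 0.0] dist 197.4
0 row [-0.2349, 0.069, 0.0022, 0.0, 0.0038, 0.0] dist 244.9
55 row [-0.2899, 0.069, 0.0024, 0.0, 0.0038, 0.0] dist 298.0
```

Call:
{"name": "arm_command", "arguments": {"rows": [[-1, 0, 0.03, 0.0012, 0, 0.0038, 0], [-1, 0, 0.06, 0.0012, 0, 0.0038, 0], [-1, 0, 0.069, 0.0012, 0, 0.0038, 0], [-1, 0, 0.069, 0.0012, 0, 0.0038, 0], [-1, -0.02, 0.069, 0.0013, 0, 0.0038, 0], [-1, -0.04, 0.069, 0.0014, 0, 0.0038, 0], [-1, -0.055, 0.069, 0.0015, 0, 0.0038, 0], [-1, -0.055, 0.069, 0.0015, 0, 0.0038, 0]]}}

```text
t: 21.1
position: [553.0, 19.4, 132.6]
ee_rot: [-1.182, 1.245, -1.248]
contact_force: [-0.1, -1.2, -3.1]
gripper_width: 65.3
```

Run:
```python
from h import *
moved([-.055,.069,.0015,0,.0038,0])
s=st();im=camera('wrist');cv2.imwrite('pics/w8.png',im)
for x in (-140,-100,-60,-20,20,55): print(x,end=' ');plan(*slot(x),131,SY)
```

```text
cmd [ 5.52090e+02  1.82420e+01  1.31006e+02 -5.40000e-02]
t 21.10 pos [553.   19.4 132.6] yaw -0.052 q6 -0.02 F [-0.1 -1.2 -3.1] M [-0.09  0.06 -0.03] w 65.3
-140 row [-0.0399, 0.0, -0.0, 0.0, 0.0, 0.0] dist 39.9
-100 row [-0.0799, 0.0, -0.0, 0.0, 0.0, 0.0] dist 79.9
-60 row [-0.1199, 0.0, -0.0, 0.0, 0.0, 0.0] dist 119.9
-20 row [-0.1599, 0.0, 0.0, 0.0, 0.0, 0.0] dist 159.9
20 row [-0.1999, 0.0, 0.0, 0.0, 0.0, 0.0] dist 199.9
55 row [-0.2349, 0.0, 0.0, 0.0, 0.0, 0.0] dist 234.9
```

View pics/w8.png

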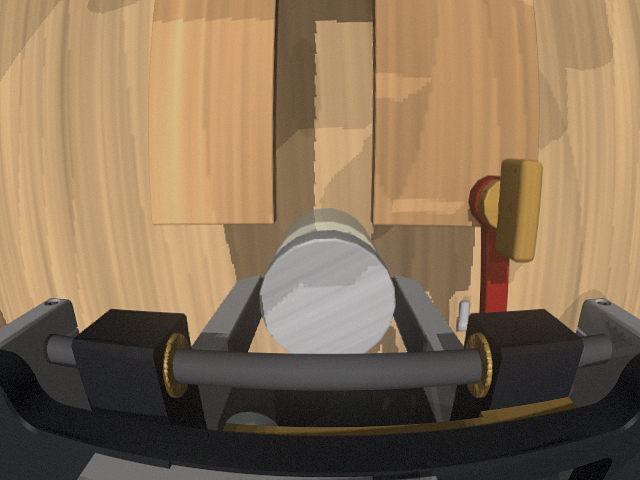

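```bash
cat >> h.py <<'E'
def slotmid(rows=(10,60,110,160,200),w=((255,300),(355,395))):
    s=st();im=camera('wrist');p,r=s['position'],s['ee_rot']
    Q=R.from_rotvec(r).as_matrix()
    g=cv2.GaussianBlur(cv2.cvtColor(im,cv2.COLOR_BGR2GRAY),(3,3),0).astype(float)
    for row in rows:
        d=g[row,1:]-g[row,:-1]
        l=w[0][0]+np.argmin(d[w[0][0]:w[0][1]]);rr=w[1][0]+np.argmax(d[w[1][0]:w[1][1]])
        a,b=[Q.T@(wcast((c+.5,row),125,p,r)-p) for c in(l,rr)]
        print(row,l,rr,'width %.1f'%(b[2]-a[2]),'tool-x %.0f'%a[0],'mid tool-z %.2f'%((a[2]+b[2])/2))
    return im
E
python3 - <<'E'
from h import *
slotmid()
E
```

```text
t 21.15 pos [552.8  18.3 132.3] yaw -0.052 q6 -0.02 F [ 0.8  0.  -3.8] M [-0.11  0.03 -0.03] w 65.3
10 274 375 width 51.4 tool-x -146 mid tool-z 0.07
60 273 375 width 50.9 tool-x -118 mid tool-z -0.17
110 272 375 width 51.1 tool-x -92 mid tool-z -0.41
160 272 374 width 50.9 tool-x -67 mid tool-z -0.68
200 272 373 width 51.1 tool-x -46 mid tool-z -0.96
```

Call:
{"name": "arm_command", "arguments": {"rows": [[-1, -0.012, 0, -0.0004, 0, 0, 0], [-1, -0.024, 0, -0.0004, 0, 0, 0], [-1, -0.036, 0, -0.0003, 0, 0, 0], [-1, -0.048, 0, -0.0003, 0, 0, 0], [-1, -0.06, 0, -0.0002, 0, 0, 0], [-1, -0.072, 0, -0.0002, 0, 0, 0], [-1, -0.08, 0, -0.0001, 0, 0, 0], [-1, -0.08, 0, -0.0001, 0, 0, 0]]}}

```text
t: 22.0
position: [556.3, 99.5, 130.9]
ee_rot: [-1.184, 1.248, -1.247]
contact_force: [0.8, 0.3, -3.7]
gripper_width: 64.8
```

Run:
```python
from h import *
moved([-.08,0,-.0001,0,0,0])
im=slotmid();cv2.imwrite('pics/w9.png',im)
```

```text
cmd [ 5.56290e+02  9.81320e+01  1.31006e+02 -5.40000e-02]
t 22.00 pos [556.3  99.5 130.9] yaw -0.052 q6 0.13 F [ 0.8  0.3 -3.7] M [-0.07  0.03  0.01] w 64.8
10 277 378 width 51.1 tool-x -146 mid tool-z 1.61
60 275 379 width 51.6 tool-x -118 mid tool-z 1.34
110 275 378 width 50.7 tool-x -92 mid tool-z 1.09
160 274 378 width 51.5 tool-x -67 mid tool-z 0.83
200 275 377 width 51.2 tool-x -47 mid tool-z 0.82
```

View pics/w9.png

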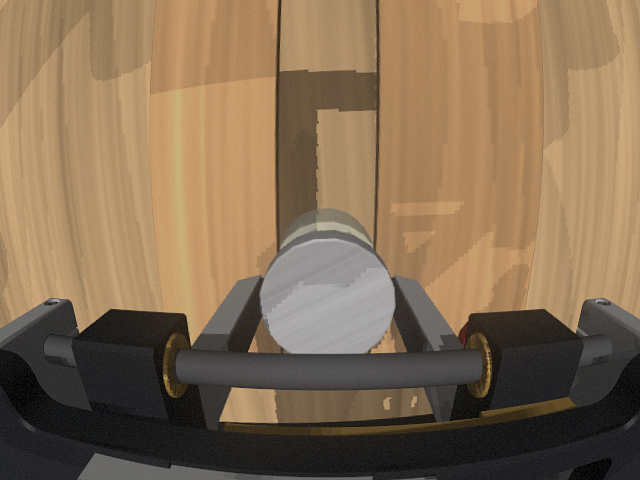

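Call:
{"name": "arm_command", "arguments": {"rows": [[-1, -0.02, 0, 0.0004, 0, 0, 0], [-1, -0.04, 0, 0.0006, 0, 0, 0], [-1, -0.06, 0, 0.0008, 0, 0, 0], [-1, -0.08, 0, 0.001, 0, 0, 0], [-1, -0.1, 0, 0.0012, 0, 0, 0], [-1, -0.12, 0, 0.0014, 0, 0, 0], [-1, -0.14, 0, 0.0016, 0, 0, 0], [-1, -0.14, 0, 0.0016, 0, 0, 0]]}}

```text
t: 22.85
position: [565.4, 239.6, 130.8]
ee_rot: [-1.184, 1.248, -1.246]
contact_force: [0.2, 0.1, -3.9]
gripper_width: 65.3
```

Run:
```python
from h import *
moved([-.14,0,.0016,0,0,0])
s=st();im=camera('wrist');cv2.imwrite('pics/w10.png',im)
Q=np.array([[np.cos(RY),-np.sin(RY)],[np.sin(RY),np.cos(RY)]]);print(Q.T@(s['position'][:2]-ORG))
```

```text
cmd [ 5.65414e+02  2.37843e+02  1.31006e+02 -5.40000e-02]
t 22.85 pos [565.4 239.6 130.8] yaw -0.052 q6 0.36 F [ 0.2  0.1 -3.9] M [-0.14  0.03 -0.  ] w 65.3
[41.80092616 -3.27438615]
```

View pics/w10.png

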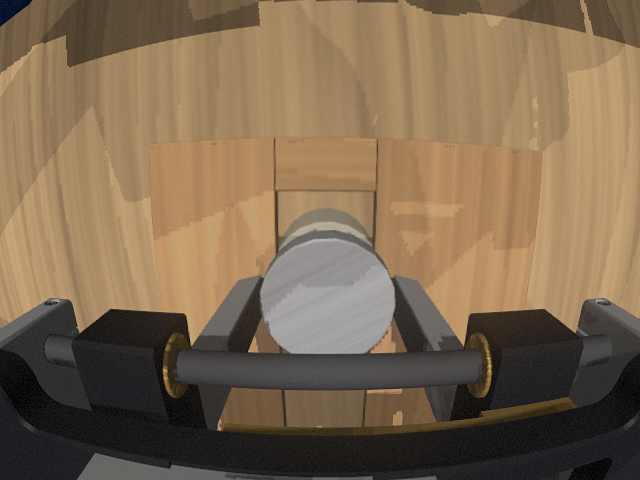

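Call:
{"name": "arm_command", "arguments": {"rows": [[-1, -0.01, 0, 0, 0, 0, 0], [-1, -0.015, 0, 0, 0, 0, 0], [-1, -0.015, 0.0015, 0, 0, 0, 0], [-1, -0.015, 0.003, 0, 0, 0, 0], [-1, -0.015, 0.003, 0, 0, 0, 0], [-1, -0.015, 0.003, 0, 0, 0, 0]]}}

```text
t: 23.5
position: [566.4, 252.5, 128.3]
ee_rot: [-1.183, 1.249, -1.249]
contact_force: [0.2, -0.1, -1.9]
gripper_width: 65.4
```

Call:
{"name": "arm_command", "arguments": {"rows": [[0, -0.0, 0, 0, 0, 0, 0], [0.5, -0.0, 0, 0, 0, 0, 0], [1, 0, 0, 0, 0, 0, 0], [1, 0, 0, 0, 0, 0, 0], [1, 0, 0, 0, 0, 0, 0], [1, 0, -0.05, 0, 0, 0, 0], [1, 0, -0.09, 0, 0, 0, 0], [1, 0, -0.09, 0, 0, 0, 0]]}}

```text
t: 24.3
position: [569.1, 253.9, 226.4]
ee_rot: [-1.17, 1.241, -1.251]
contact_force: [0.2, 0.6, 1.3]
gripper_width: 94.0
```

Run:
```python
from h import *
moved([-.015,.003,0,0,0,0]);moved([0,-.09,0,0,0,0])
s=st();im=camera('wrist');cv2.imwrite('pics/w11.png',im)
lids(im,s['position'],s['ee_rot'],145,(200,180,450,340),150)
im=camera('scene');cv2.imwrite('pics/s11.png',im[100:300,150:500].repeat(2,0).repeat(2,1))
```

```text
cmd [ 5.66221e+02  2.52822e+02  1.28006e+02 -5.40000e-02]
cmd [ 5.66221e+02  2.52822e+02  2.18006e+02 -5.40000e-02]
t 24.30 pos [569.1 253.9 226.4] yaw -0.054 q6 0.38 F [0.2 0.6 1.3] M [-0.06  0.05  0.01] w 94.0
lid px [320.6 249.7] enc [566.9 252.7] 31.9 fit [567.  252.9] R 31.5
```

View pics/w11.png

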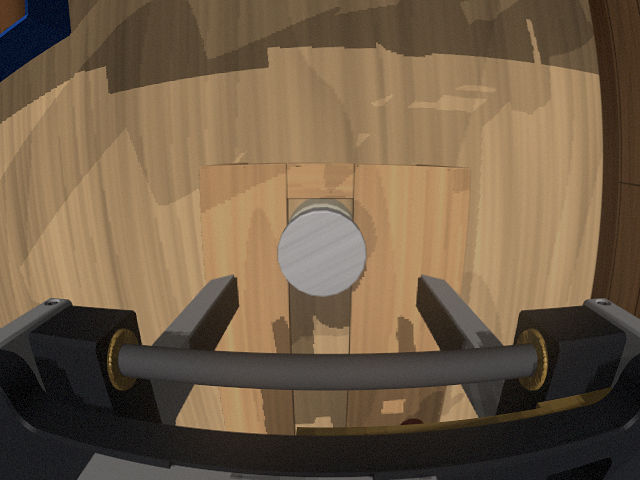

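View pics/s11.png

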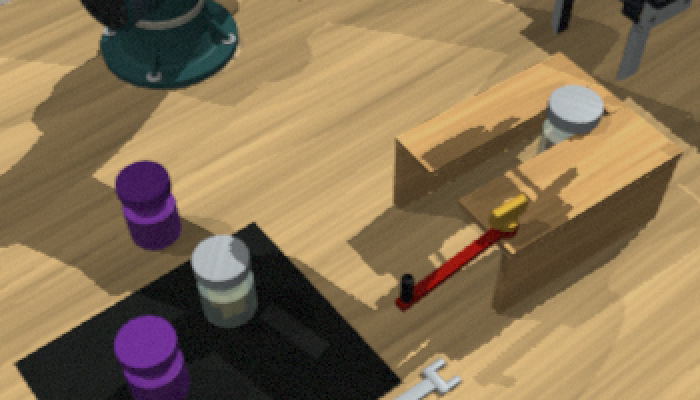

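Run:
```python
from h import *
plan(461,-170,270,SY)
```

```text
row [0.4279, -0.052, -0.0823, 0.0, 0.0, 0.0] dist 438.8
```

Call:
{"name": "arm_command", "arguments": {"rows": [[1, 0.04, -0.02, -0.008, 0, 0, 0], [1, 0.08, -0.04, -0.016, 0, 0, 0], [1, 0.12, -0.052, -0.024, 0, 0, 0], [1, 0.16, -0.052, -0.032, 0, 0, 0], [1, 0.2, -0.052, -0.04, 0, 0, 0], [1, 0.24, -0.052, -0.048, 0, 0, 0], [1, 0.24, -0.052, -0.048, 0, 0, 0]]}}

```text
t: 25.1
position: [503.8, 11.9, 268.1]
ee_rot: [-1.184, 1.255, -1.253]
contact_force: [0.0, 0.2, 0.4]
gripper_width: 94.1
```

Call:
{"name": "arm_command", "arguments": {"rows": [[1, 0.04, 0, -0.007, 0, 0, 0], [1, 0.08, 0, -0.014, 0, 0, 0], [1, 0.12, 0, -0.021, 0, 0, 0], [1, 0.16, 0, -0.028, 0, 0, 0], [1, 0.188, 0, -0.034, 0, 0, 0], [1, 0.188, 0, -0.034, 0, 0, 0], [1, 0.188, 0, -0.034, 0, 0, 0], [1, 0.188, 0, -0.034, 0, 0, 0]]}}

```text
t: 25.9
position: [461.6, -168.8, 269.2]
ee_rot: [-1.184, 1.249, -1.246]
contact_force: [0.6, 0.7, 0.2]
gripper_width: 94.1
```

Run:
```python
from h import *
moved([.24,-.052,-.048,0,0,0]);moved([.188,0,-.034,0,0,0])
s=st();im=camera('wrist');cv2.imwrite('pics/w12.png',im)
lids(im,s['position'],s['ee_rot'],99,(200,150,460,345),150)
```

```text
cmd [ 5.05388e+02  1.57490e+01  2.70006e+02 -5.40000e-02]
cmd [ 4.61331e+02 -1.70151e+02  2.70006e+02 -5.40000e-02]
t 25.90 pos [ 461.6 -168.8  269.2] yaw -0.052 q6 -0.41 F [0.6 0.7 0.2] M [-0.09  0.08  0.01] w 94.1
lid px [327.9 252.5] enc [ 460.8 -196.2] 33.0 fit [ 460.8 -196.5] R 32.5
```

View pics/w12.png

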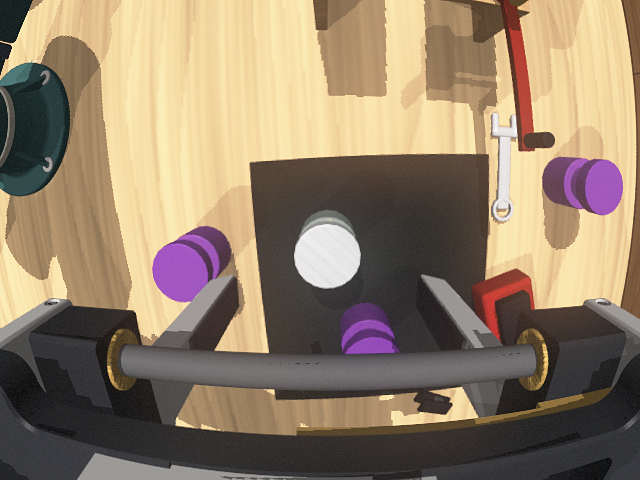

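Run:
```python
from h import *
plan(461,-196.5,81,SY)
```

```text
row [0.0263, 0.189, 0.0011, 0.0, 0.0, 0.0] dist 190.8
```

Call:
{"name": "arm_command", "arguments": {"rows": [[1, 0.013, 0.04, 0.001, 0, 0, 0], [1, 0.026, 0.08, 0.001, 0, 0, 0], [1, 0.0263, 0.11, 0.001, 0, 0, 0], [1, 0.0263, 0.13, 0.001, 0, 0, 0], [1, 0.0263, 0.16, 0.001, 0, 0, 0], [1, 0.0263, 0.18, 0.001, 0, 0, 0], [1, 0.0263, 0.189, 0.001, 0, 0, 0], [1, 0.0263, 0.189, 0.001, 0, 0, 0]]}}

```text
t: 26.75
position: [460.4, -195.1, 79.6]
ee_rot: [-1.185, 1.25, -1.245]
contact_force: [0.2, 0.4, -0.1]
gripper_width: 93.7
```

Call:
{"name": "arm_command", "arguments": {"rows": [[-1, 0, 0, 0, 0, 0, 0], [-1, 0, 0, 0, 0, 0, 0], [-1, 0, 0, 0, 0, 0, 0], [-1, 0, 0, 0, 0, 0, 0], [-1, 0, 0, 0, 0, 0, 0], [-1, 0, 0, 0, 0, 0, 0], [-1, 0, 0, 0, 0, 0, 0], [-1, 0, 0, 0, 0, 0, 0]], "newtons": 40}}

```text
t: 27.55
position: [461.1, -196.8, 81.9]
ee_rot: [-1.183, 1.248, -1.25]
contact_force: [-2.6, 0.8, 5.5]
gripper_width: 65.4
```

Call:
{"name": "arm_command", "arguments": {"rows": [[-1, 0, -0.005, 0, 0, 0, 0], [-1, 0, -0.02, 0, 0, 0, 0], [-1, 0, -0.05, 0, 0, 0, 0], [-1, 0, -0.08, 0, 0, 0, 0], [-1, 0, -0.11, 0, 0, 0, 0], [-1, 0, -0.119, 0, 0, 0, 0], [-1, 0, -0.119, 0, 0, 0, 0], [-1, 0, -0.119, 0, 0, 0, 0]]}}

```text
t: 28.35
position: [460.2, -196.0, 197.8]
ee_rot: [-1.184, 1.252, -1.246]
contact_force: [-0.5, 0.6, -2.6]
gripper_width: 65.2
```

```bash
sed -i 's/^def slot.*/def slot(x): return np.array([567.0,252.9])+(x-55)*np.array([np.cos(1.511),np.sin(1.511)])/' h.py
python3 - <<'E'
from h import *
moved([.0263,.189,.001,0,0,0]);moved([0,-.119,0,0,0,0])
s=st()
print(slot(-145),slot(-235))
plan(*slot(-235),200,SY)
E
```

```text
Traceback (most recent call last):
  File "h.py", line 62
    s=st();im=camera('wrist');p,r=s['position'],s['ee_rot']
IndentationError: unexpected indent
```

```bash
sed -i '61s/.*/def slotmid(rows=(10,60,110,160,200),w=((255,300),(355,395))):/' h.py; sed -n 56,63p h.py
python3 - <<'E'
from h import *
moved([.0263,.189,.001,0,0,0]);moved([0,-.119,0,0,0,0])
s=st()
print(slot(-145),slot(-235))
plan(*slot(-235),200,SY)
E
```

```text
ctr,rad=cv2.minEnclosingCircle(W.astype(np.float32))
        A=np.c_[2*W,np.ones(len(W))];s=np.linalg.lstsq(A,(W**2).sum(1),rcond=None)[0]
        print('lid px',hull.mean(0).round(1),'enc',np.round(ctr,1),round(rad,1),'fit',s[:2].round(1),'R %.1f'%np.sqrt(s[2]+s[0]**2+s[1]**2))
def slot(x): return np.array([567.0,252.9])+(x-55)*np.array([np.cos(1.511),np.sin(1.511)])
SY=1.517-np.pi/2
def slotmid(rows=(10,60,110,160,200),w=((255,300),(355,395))):
    s=st();im=camera('wrist');p,r=s['position'],s['ee_rot']
    Q=R.from_rotvec(r).as_matrix()
cmd [ 4.60915e+02 -1.96467e+02  8.10060e+01 -5.40000e-02]
cmd [ 4.60915e+02 -1.96467e+02  2.00006e+02 -5.40000e-02]
t 28.35 pos [ 460.2 -196.   197.8] yaw -0.054 q6 -0.46 F [-0.5  0.6 -2.6] M [-0.07  0.1  -0.03] w 65.2
[555.04786029  53.25745354] [549.66939743 -36.58169236]
row [-0.1644, 0.0, 0.08, 0.0, 0.0, 0.0] dist 182.9
```

Call:
{"name": "arm_command", "arguments": {"rows": [[-1, 0, 0, 0.03, 0, 0, 0], [-1, -0.02, 0, 0.06, 0, 0, 0], [-1, -0.05, 0, 0.079, 0, 0, 0], [-1, -0.09, 0, 0.079, 0, 0, 0], [-1, -0.13, 0, 0.079, 0, 0, 0], [-1, -0.155, 0, 0.079, 0, 0, 0], [-1, -0.1645, 0, 0.079, 0, 0, 0], [-1, -0.1645, 0, 0.079, 0, 0, 0]]}}

```text
t: 29.15
position: [547.9, -35.6, 198.1]
ee_rot: [-1.186, 1.25, -1.246]
contact_force: [0.5, -0.3, -3.7]
gripper_width: 65.1
```

Run:
```python
from h import *
moved([-.1645,0,.079,0,0,0]);st()
for x in (-235,-180): plan(*slot(x),131,SY)
```

```text
cmd [ 5.48644e+02 -3.64520e+01  2.00006e+02 -5.40000e-02]
t 29.15 pos [547.9 -35.6 198.1] yaw -0.052 q6 -0.12 F [ 0.5 -0.3 -3.7] M [-0.05  0.08 -0.07] w 65.1
row [0.0001, 0.069, 0.001, 0.0, 0.0, 0.0] dist 69.0
row [-0.0549, 0.069, 0.0014, 0.0, 0.0, 0.0] dist 88.2
```

Call:
{"name": "arm_command", "arguments": {"rows": [[-1, 0, 0.03, 0, 0, 0, 0], [-1, 0, 0.06, 0, 0, 0, 0], [-1, 0, 0.069, 0, 0, 0, 0], [-1, 0, 0.069, 0, 0, 0, 0], [-1, -0.02, 0.069, 0.0002, 0, 0, 0], [-1, -0.04, 0.069, 0.0004, 0, 0, 0], [-1, -0.055, 0.069, 0.0004, 0, 0, 0], [-1, -0.055, 0.069, 0.0004, 0, 0, 0]]}}

```text
t: 29.95
position: [552.9, 19.6, 132.5]
ee_rot: [-1.182, 1.246, -1.248]
contact_force: [-0.1, -1.2, -2.2]
gripper_width: 65.4
```

Run:
```python
from h import *
moved([-.055,.069,.0004,0,0,0]);camera('top')
im=slotmid((110,140,160,180,200))
for x in (-145,-20): plan(*slot(x),131,SY)
```

```text
cmd [ 5.52000e+02  1.84470e+01  1.31006e+02 -5.40000e-02]
t 30.00 pos [552.7  18.5 132.2] yaw -0.053 q6 -0.02 F [ 1.2 -0.8 -3.1] M [-0.07  0.06  0.02] w 65.4
110 272 375 width 51.1 tool-x -92 mid tool-z -0.41
140 272 375 width 51.2 tool-x -77 mid tool-z -0.42
160 272 375 width 51.4 tool-x -67 mid tool-z -0.43
180 272 374 width 51.1 tool-x -57 mid tool-z -0.69
200 273 374 width 51.0 tool-x -46 mid tool-z -0.45
row [-0.0349, 0.0, 0.0012, 0.0, 0.0, 0.0] dist 34.9
row [-0.1599, 0.0, 0.0019, 0.0, 0.0, 0.0] dist 159.9
```

Call:
{"name": "arm_command", "arguments": {"rows": [[-1, -0.012, 0, 0, 0, 0, 0], [-1, -0.024, 0, 0, 0, 0, 0], [-1, -0.036, 0, 0, 0, 0, 0], [-1, -0.048, 0, 0, 0, 0, 0], [-1, -0.06, 0, 0.0001, 0, 0, 0], [-1, -0.072, 0, 0.0002, 0, 0, 0], [-1, -0.08, 0, 0.0003, 0, 0, 0], [-1, -0.08, 0, 0.0003, 0, 0, 0]]}}

```text
t: 30.85
position: [556.6, 99.6, 130.9]
ee_rot: [-1.184, 1.248, -1.247]
contact_force: [-0.7, 0.6, -1.9]
gripper_width: 65.3
```

Call:
{"name": "arm_command", "arguments": {"rows": [[-1, -0.02, 0, 0.0003, 0, 0, 0], [-1, -0.04, 0, 0.0006, 0, 0, 0], [-1, -0.06, 0, 0.0008, 0, 0, 0], [-1, -0.08, 0, 0.001, 0, 0, 0], [-1, -0.08, 0, 0.001, 0, 0, 0], [-1, -0.08, 0.0015, 0.001, 0, 0, 0], [-1, -0.08, 0.003, 0.001, 0, 0, 0], [-1, -0.08, 0.003, 0.001, 0, 0, 0]]}}

```text
t: 31.65
position: [562.0, 177.2, 128.1]
ee_rot: [-1.183, 1.249, -1.25]
contact_force: [-0.1, -0.8, -1.9]
gripper_width: 65.3
```

Run:
```python
from h import *
moved([-.08,0,.0003,0,0,0]);moved([-.08,.003,.001,0,0,0])
s=st();im=camera('wrist');cv2.imwrite('pics/w13.png',im)
```

```text
cmd [ 5.56601e+02  9.83160e+01  1.31006e+02 -5.40000e-02]
cmd [ 5.61900e+02  1.78146e+02  1.28006e+02 -5.40000e-02]
t 31.65 pos [562.  177.2 128.1] yaw -0.055 q6 0.26 F [-0.1 -0.8 -1.9] M [-0.03  0.05  0.04] w 65.3
```

View pics/w13.png

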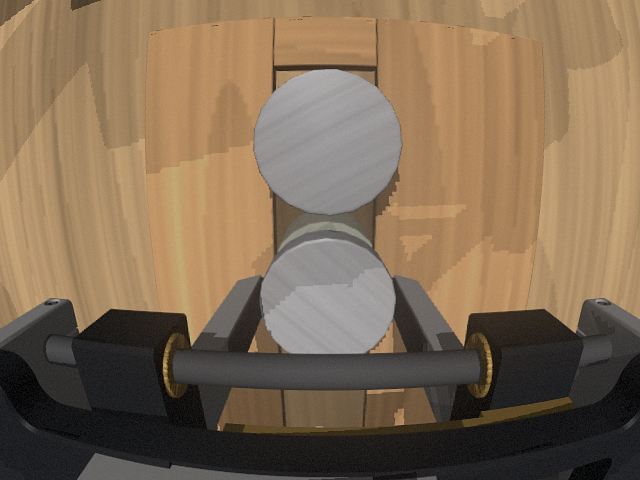

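Both jars in the slot. Release, rise.

Call:
{"name": "arm_command", "arguments": {"rows": [[0, 0, 0, 0, 0, 0, 0], [0.5, 0, 0, 0, 0, 0, 0], [1, 0, 0, 0, 0, 0, 0], [1, 0, 0, 0, 0, 0, 0], [1, 0, 0, 0, 0, 0, 0], [1, 0, -0.05, 0, 0, 0, 0], [1, 0, -0.1, 0, 0, 0, 0], [1, 0, -0.1, 0, 0, 0, 0]]}}

```text
t: 32.5
position: [565.3, 179.0, 237.5]
ee_rot: [-1.169, 1.239, -1.253]
contact_force: [0.1, 0.4, 1.0]
gripper_width: 94.0
```

Run:
```python
from h import *
moved([0,-.1,0,0,0,0])
s=st();im=camera('wrist')
lids(im,s['position'],s['ee_rot'],145,(200,100,450,340),150)
cv2.imwrite('pics/t14.png',camera('top'));im=camera('scene');cv2.imwrite('pics/s14.png',im[100:300,150:500].repeat(2,0).repeat(2,1))
plan(600,-30,240,-.77)
```

```text
cmd [ 5.61900e+02  1.78146e+02  2.28006e+02 -5.40000e-02]
t 32.50 pos [565.3 179.  237.5] yaw -0.054 q6 0.26 F [0.1 0.4 1. ] M [-0.06  0.06 -0.01] w 94.0
lid px [316.2 247. ] enc [562.6 177.6] 31.8 fit [562.4 177.6] R 31.4
lid px [303.6 143.4] enc [566.1 252.7] 31.8 fit [565.7 252.8] R 30.5
row [0.2058, -0.012, 0.0492, 0.0, 0.7162, 0.0] dist 211.9
```

View pics/s14.png

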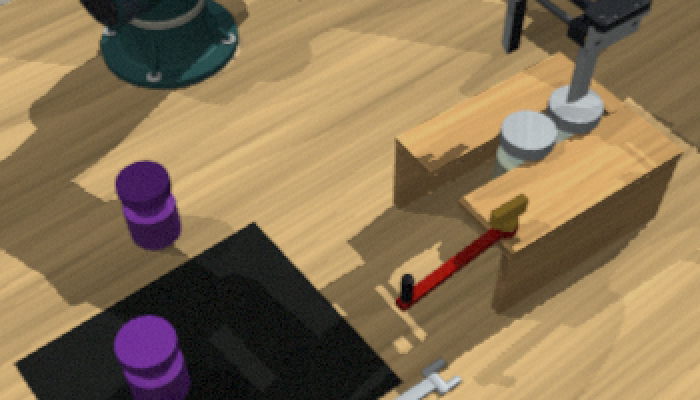

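View pics/t14.png

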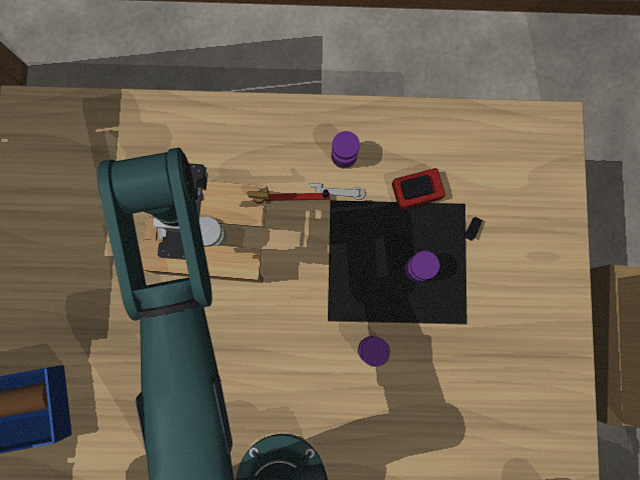

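Run:
```python
from h import *
plan(650,-86.7,228,-.77)
```

```text
row [0.2597, 0.0, 0.1022, 0.0, 0.7162, 0.0] dist 279.1
```

Call:
{"name": "arm_command", "arguments": {"rows": [[1, 0.037, 0, 0.015, 0, 0.1, 0], [1, 0.075, 0, 0.03, 0, 0.2, 0], [1, 0.112, 0, 0.045, 0, 0.31, 0], [1, 0.15, 0, 0.06, 0, 0.41, 0], [1, 0.187, 0, 0.075, 0, 0.51, 0], [1, 0.225, 0, 0.09, 0, 0.62, 0], [1, 0.26, 0, 0.102, 0, 0.716, 0], [1, 0.26, 0, 0.102, 0, 0.716, 0]]}}

```text
t: 33.45
position: [649.2, -91.7, 223.8]
ee_rot: [-0.742, 1.758, -1.754]
contact_force: [-0.6, 0.2, -0.5]
gripper_width: 94.2
```

Call:
{"name": "arm_command", "arguments": {"rows": [[1, 0, 0, 0, 0, 0, 0], [1, 0, 0, 0, 0, 0, 0]]}}

```text
t: 33.65
position: [649.2, -85.8, 226.6]
ee_rot: [-0.744, 1.751, -1.747]
contact_force: [-0.6, 0.5, -0.1]
gripper_width: 93.8
```

Run:
```python
from h import *
moved([.26,0,.102,0,.716,0])
s=st();im=camera('wrist');cv2.imwrite('pics/w15.png',im)
json.dump([list(map(float,s['position'])),list(map(float,s['ee_rot']))],open('pics/w15.json','w'))
```

```text
cmd [649.775 -86.961 228.006  -0.77 ]
t 33.65 pos [649.2 -85.8 226.6] yaw -0.768 q6 0.55 F [-0.6  0.5 -0.1] M [-0.05  0.12 -0.01] w 93.8
```

View pics/w15.png

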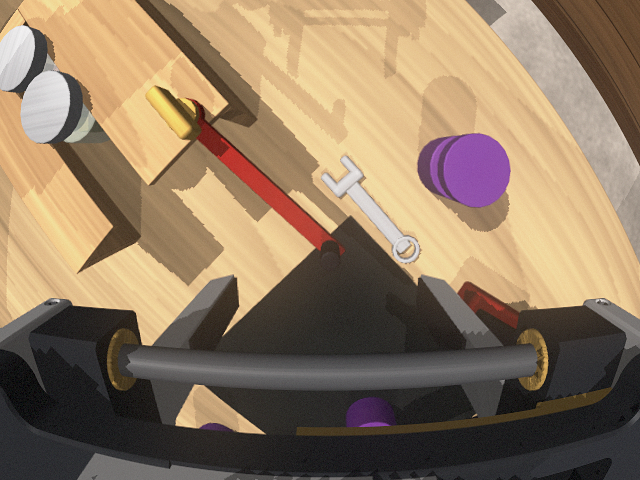

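Call:
{"name": "arm_command", "arguments": {"rows": [[1, 0, 0.04, 0, 0, 0, 0], [0.5, 0, 0.075, 0, 0, 0, 0], [0, 0, 0.0845, 0, 0, 0, 0], [-1, 0, 0.0845, 0, 0, 0, 0], [-1, 0, 0.0845, 0, 0, 0, 0], [-1, 0, 0.0845, 0, 0, 0, 0], [-1, 0, 0.0845, 0, 0, 0, 0], [-1, 0, 0.0845, 0, 0, 0, 0]], "newtons": 12}}

```text
t: 34.5
position: [650.4, -87.1, 145.0]
ee_rot: [-0.738, 1.748, -1.75]
contact_force: [-0.6, -0.3, -0.0]
gripper_width: 41.5
```

Call:
{"name": "arm_command", "arguments": {"rows": [[-1, 0, 0, 0, 0, 0, 0], [-1, 0, 0, 0, 0, 0, 0], [-1, 0, 0, 0, 0, 0, 0], [-1, 0, 0, 0, 0, 0, 0], [-1, 0, 0, 0, 0, 0, 0], [-1, 0, 0, 0, 0, 0, 0], [-1, 0, 0, 0, 0, 0, 0]]}}

```text
t: 35.2
position: [649.8, -87.2, 143.4]
ee_rot: [-0.741, 1.75, -1.75]
contact_force: [0.1, -2.1, 0.1]
gripper_width: 13.9
```

Run:
```python
from h import *
moved([0,.0845,0,0,0,0])
s=st()
n=np.array([643.3,63.6]);d=s['position'][:2]-n;print(np.linalg.norm(d),np.arctan2(d[1],d[0]))
# bar angle a: world direction angle = 1.516+pi/2+a
for a in [1.55,1.45,1.35,1.25,1.15,1.05,.95,.85,.75,.65,.55,.45,.35,.25,.15,.07,0]:
    th=1.516+np.pi/2+a;print(a,end=' ');plan(*(n+150*np.array([np.cos(th),np.sin(th)])),143.5,-.77)
```

```text
cmd [649.775 -86.961 143.506  -0.77 ]
t 35.20 pos [649.8 -87.2 143.4] yaw -0.770 q6 0.55 F [ 0.1 -2.1  0.1] M [-0.25 -0.   -0.06] w 13.9
150.9495904610867 -1.5278233137010666
1.55 row [0.0117, 0.0, -0.0135, 0.0, 0.0002, 0.0] dist 17.8
1.45 row [0.0207, 0.0, -0.0255, 0.0, 0.0002, 0.0] dist 32.8
1.35 row [0.0284, 0.0, -0.0383, 0.0, 0.0002, 0.0] dist 47.7
1.25 row [0.0349, 0.0, -0.0518, 0.0, 0.0002, 0.0] dist 62.5
1.15 row [0.04, 0.0, -0.0659, 0.0, 0.0002, 0.0] dist 77.1
1.05 row [0.0436, 0.0, -0.0805, 0.0, 0.0002, 0.0] dist 91.5
0.95 row [0.0457, 0.0, -0.0953, 0.0, 0.0002, 0.0] dist 105.7
0.85 row [0.0464, 0.0, -0.1103, 0.0, 0.0002, 0.0] dist 119.7
0.75 row [0.0456, 0.0, -0.1253, 0.0, 0.0002, 0.0] dist 133.3
0.65 row [0.0432, 0.0, -0.1401, 0.0, 0.0002, 0.0] dist 146.6
0.55 row [0.0394, 0.0, -0.1546, 0.0, 0.0002, 0.0] dist 159.5
0.45 row [0.0342, 0.0, -0.1687, 0.0, 0.0002, 0.0] dist 172.1
0.35 row [0.0276, 0.0, -0.1821, 0.0, 0.0002, 0.0] dist 184.2
0.25 row [0.0197, 0.0, -0.1949, 0.0, 0.0002, 0.0] dist 195.8
0.15 row [0.0106, 0.0, -0.2067, 0.0, 0.0002, 0.0] dist 207.0
0.07 row [0.0024, 0.0, -0.2155, 0.0, 0.0002, 0.0] dist 215.6
0 row [-0.0053, 0.0, -0.2227, 0.0, 0.0002, 0.0] dist 222.8
```

Call:
{"name": "arm_command", "arguments": {"rows": [[-1, 0.0117, 0, -0.0135, 0, 0, 0], [-1, 0.0207, 0, -0.0255, 0, 0, 0], [-1, 0.0284, 0, -0.0383, 0, 0, 0], [-1, 0.0349, 0, -0.0518, 0, 0, 0], [-1, 0.04, 0, -0.0659, 0, 0, 0], [-1, 0.0436, 0, -0.0805, 0, 0, 0], [-1, 0.0457, 0, -0.0953, 0, 0, 0], [-1, 0.0464, 0, -0.1103, 0, 0, 0]], "newtons": 12}}

```text
t: 36.0
position: [537.4, -44.5, 143.3]
ee_rot: [-0.741, 1.75, -1.753]
contact_force: [-0.4, -2.5, -1.0]
gripper_width: 13.6
```

Call:
{"name": "arm_command", "arguments": {"rows": [[-1, -0.0008, 0, -0.015, 0, 0, 0], [-1, -0.0032, 0, -0.0298, 0, 0, 0], [-1, -0.007, 0, -0.0443, 0, 0, 0], [-1, -0.0122, 0, -0.0584, 0, 0, 0], [-1, -0.0188, 0, -0.0718, 0, 0, 0], [-1, -0.0267, 0, -0.0846, 0, 0, 0], [-1, -0.0358, 0, -0.0964, 0, 0, 0], [-1, -0.0358, 0, -0.0964, 0, 0, 0]]}}

```text
t: 36.8
position: [493.4, 52.1, 143.4]
ee_rot: [-0.743, 1.75, -1.745]
contact_force: [0.2, 1.1, -2.0]
gripper_width: 13.8
```

Run:
```python
from h import *
moved([.0464,0,-.1103,0,0,0]);moved([-.0358,0,-.0964,0,0,0])
s=st()
n=np.array([643.3,63.6])
for a in [.07,0,-.03,-.05]:
    th=1.516+np.pi/2+a;print(a,end=' ');plan(*(n+150*np.array([np.cos(th),np.sin(th)])),143.5,-.77)
```

```text
cmd [538.28  -43.513 143.506  -0.77 ]
cmd [493.975  49.286 143.506  -0.77 ]
t 36.80 pos [493.4  52.1 143.4] yaw -0.767 q6 0.76 F [ 0.2  1.1 -2. ] M [ 0.02  0.19 -0.05] w 13.8
0.07 row [-0.0082, 0.0, -0.0088, 0.0, 0.0002, 0.0] dist 12.1
0 row [-0.0159, 0.0, -0.016, 0.0, 0.0002, 0.0] dist 22.5
-0.03 row [-0.0193, 0.0, -0.0189, 0.0, 0.0002, 0.0] dist 27.0
-0.05 row [-0.0216, 0.0, -0.0208, 0.0, 0.0002, 0.0] dist 30.0
```

Call:
{"name": "arm_command", "arguments": {"rows": [[-1, -0.0082, 0, -0.0088, 0, 0, 0], [-1, -0.0159, 0, -0.016, 0, 0, 0], [-1, -0.0159, 0, -0.016, 0, 0, 0], [-1, -0.0193, 0, -0.0189, 0, 0, 0], [-1, -0.0193, 0, -0.0189, 0, 0, 0], [-1, -0.0193, 0, -0.0189, 0, 0, 0]]}}

```text
t: 37.4
position: [493.8, 72.7, 143.4]
ee_rot: [-0.743, 1.746, -1.758]
contact_force: [-0.4, -10.4, -0.8]
gripper_width: 14.0
```

Run:
```python
from h import *
moved([-.0193,0,-.0189,0,0,0])
s=st()
```

```text
cmd [493.836  76.299 143.506  -0.77 ]
t 37.40 pos [493.8  72.7 143.4] yaw -0.772 q6 0.81 F [ -0.4 -10.4  -0.8] M [-1.91  0.31 -0.05] w 14.0
```

Call:
{"name": "arm_command", "arguments": {"rows": [[1, 0, 0, 0, 0, 0, 0], [1, 0, 0, 0, 0, 0, 0], [1, 0, 0, 0, 0, 0, 0], [1, 0, 0, 0, 0, 0, 0], [1, 0, 0, 0, 0, 0, 0], [1, 0, -0.04, 0, 0, 0, 0], [1, 0, -0.07, 0, 0, 0, 0], [1, 0, -0.07, 0, 0, 0, 0]]}}

```text
t: 38.2
position: [496.3, 76.7, 218.9]
ee_rot: [-0.731, 1.744, -1.749]
contact_force: [0.8, 0.8, 0.8]
gripper_width: 74.3
```

Run:
```python
from h import *
moved([0,-.07,0,0,0,0])
s=st();im=camera('wrist');cv2.imwrite('pics/w16.png',im)
plan(643.3,63.6,213.5,-.055)
```

```text
cmd [493.836  76.299 213.506  -0.77 ]
t 38.20 pos [496.3  76.7 218.9] yaw -0.769 q6 0.81 F [0.8 0.8 0.8] M [-0.04  0.09  0.04] w 74.3
row [-0.0949, 0.0, 0.1162, 0.0, -0.7148, 0.0] dist 150.0
```

View pics/w16.png

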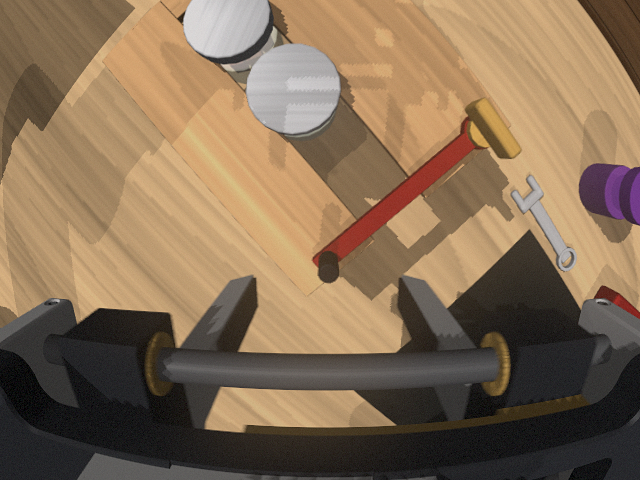

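Call:
{"name": "arm_command", "arguments": {"rows": [[1, -0.018, 0, 0.022, 0, -0.14, 0], [1, -0.036, 0, 0.044, 0, -0.28, 0], [1, -0.055, 0, 0.067, 0, -0.42, 0], [1, -0.075, 0, 0.09, 0, -0.56, 0], [1, -0.095, 0, 0.116, 0, -0.7, 0], [1, -0.095, 0, 0.116, 0, -0.715, 0], [1, -0.095, 0, 0.116, 0, -0.715, 0], [1, -0.095, 0, 0.116, 0, -0.715, 0]]}}

```text
t: 39.05
position: [642.2, 64.0, 212.8]
ee_rot: [-1.183, 1.251, -1.249]
contact_force: [0.4, -0.4, 0.0]
gripper_width: 93.9
```

Run:
```python
from h import *
moved([-.095,0,.116,0,-.715,0])
s=st();im=camera('wrist');cv2.imwrite('pics/w17.png',im)
plan(643.3,63.6,150.5,-.055)
```

```text
cmd [ 6.43249e+02  6.37810e+01  2.13506e+02 -5.50000e-02]
t 39.05 pos [642.2  64.  212.8] yaw -0.056 q6 0.07 F [ 0.4 -0.4  0. ] M [-0.09  0.07 -0.04] w 93.9
row [0.0002, 0.063, 0.0001, 0.0, 0.0002, 0.0] dist 63.0
```

View pics/w17.png

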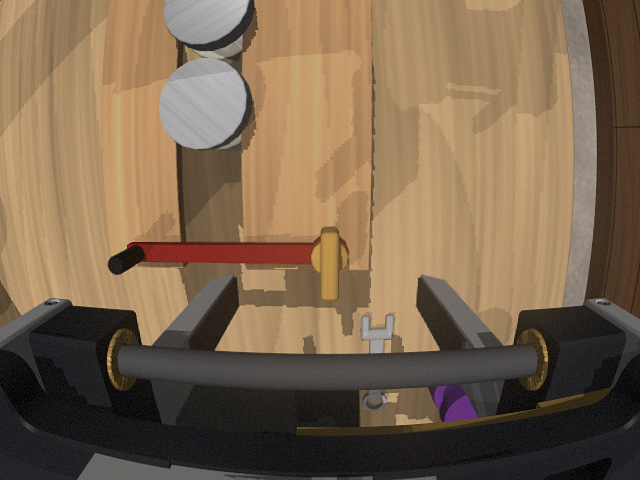

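Call:
{"name": "arm_command", "arguments": {"rows": [[1, 0, 0.035, 0, 0, 0, 0], [0.3, 0, 0.063, 0, 0, 0, 0], [0, 0, 0.063, 0, 0, 0, 0], [-1, 0, 0.063, 0, 0, 0, 0], [-1, 0, 0.063, 0, 0, 0, 0], [-1, 0, 0.063, 0, 0, 0, 0], [-1, 0, 0.063, 0, 0, 0, 0], [-1, 0, 0.063, 0, 0, 0, 0]], "newtons": 30}}

```text
t: 39.9
position: [643.7, 63.8, 151.5]
ee_rot: [-1.181, 1.248, -1.25]
contact_force: [-0.8, 0.5, 1.0]
gripper_width: 41.4
```

Call:
{"name": "arm_command", "arguments": {"rows": [[-1, 0, 0, 0, 0, 0, 0], [-1, 0, 0, 0, 0, 0, 0], [-1, 0, 0, 0, 0, 0, 0], [-1, 0, 0, 0, 0, 0, 0], [-1, 0, 0, 0, 0, 0, 0], [-1, 0, 0, 0, 0, 0, 0], [-1, 0, 0, 0, 0, 0, 0]]}}

```text
t: 40.6
position: [643.5, 63.7, 150.4]
ee_rot: [-1.182, 1.249, -1.25]
contact_force: [1.4, 0.4, -0.9]
gripper_width: 11.5
```

Run:
```python
from h import *
moved([0,.063,0,0,0,0]);st()
```

```text
cmd [ 6.43249e+02  6.37810e+01  1.50506e+02 -5.50000e-02]
t 40.60 pos [643.5  63.7 150.4] yaw -0.055 q6 0.07 F [ 1.4  0.4 -0.9] M [-0.06 -0.19 -0.09] w 11.5
```

Tighten: clockwise, turn +1.5 total, then regrasp with a half turn back.

Call:
{"name": "arm_command", "arguments": {"rows": [[-1, 0, 0, 0, 0, 0.14, 0], [-1, 0, 0, 0, 0, 0.28, 0], [-1, 0, 0, 0, 0, 0.42, 0], [-1, 0, 0, 0, 0, 0.56, 0], [-1, 0, 0, 0, 0, 0.7, 0], [-1, 0, 0, 0, 0, 0.84, 0], [-1, 0, 0, 0, 0, 0.98, 0], [-1, 0, 0, 0, 0, 1.0, 0]]}}

```text
t: 41.4
position: [643.7, 63.6, 150.4]
ee_rot: [-0.508, 1.931, -1.932]
contact_force: [1.8, -0.9, -2.0]
gripper_width: 11.6
```

Call:
{"name": "arm_command", "arguments": {"rows": [[-1, 0, 0, 0, 0, 0.14, 0], [-1, 0, 0, 0, 0, 0.28, 0], [-1, 0, 0, 0, 0, 0.42, 0], [-1, 0, 0, 0, 0, 0.5, 0], [-1, 0, 0, 0, 0, 0.5, 0], [-1, 0, 0, 0, 0, 0.5, 0]]}}

```text
t: 42.0
position: [643.7, 63.4, 150.4]
ee_rot: [-0.019, 2.211, -2.212]
contact_force: [4.1, -1.4, -2.4]
gripper_width: 11.8
```

Call:
{"name": "arm_command", "arguments": {"rows": [[1, 0, 0, 0, 0, 0, 0], [1, 0, 0, 0, 0, 0, 0], [1, 0, 0, 0, 0, 0, 0], [1, 0, 0, 0, 0, 0, 0], [1, 0, 0, 0, 0, 0, 0], [1, 0, 0, 0, 0, 0, 0], [1, 0, 0, 0, 0, 0, 0]]}}

```text
t: 42.7
position: [643.2, 63.8, 150.5]
ee_rot: [-0.018, 2.213, -2.213]
contact_force: [-0.2, -0.5, 0.1]
gripper_width: 64.4
```

Run:
```python
from h import *
moved([0,0,0,0,1.5,0]);st()
```

```text
cmd [643.249  63.781 150.506  -1.555]
t 42.70 pos [643.2  63.8 150.5] yaw -1.555 q6 1.57 F [-0.2 -0.5  0.1] M [0.08 0.14 0.02] w 64.4
```

Call:
{"name": "arm_command", "arguments": {"rows": [[1, 0, 0, 0, 0, -0.14, 0], [1, 0, 0, 0, 0, -0.28, 0], [1, 0, 0, 0, 0, -0.42, 0], [1, 0, 0, 0, 0, -0.56, 0], [1, 0, 0, 0, 0, -0.7, 0], [1, 0, 0, 0, 0, -0.84, 0], [1, 0, 0, 0, 0, -0.98, 0], [1, 0, 0, 0, 0, -1.1, 0]]}}

```text
t: 43.5
position: [643.2, 63.8, 150.5]
ee_rot: [-0.962, 1.532, -1.532]
contact_force: [-0.3, 0.2, -0.9]
gripper_width: 94.0
```

Call:
{"name": "arm_command", "arguments": {"rows": [[1, 0, 0, 0, 0, -0.14, 0], [1, 0, 0, 0, 0, -0.28, 0], [1, 0, 0, 0, 0, -0.42, 0], [1, 0, 0, 0, 0, -0.56, 0], [1, 0, 0, 0, 0, -0.7, 0], [1, 0, 0, 0, 0, -0.84, 0], [1, 0, 0, 0, 0, -0.98, 0], [1, 0, 0, 0, 0, -1.1, 0]]}}

```text
t: 44.3
position: [643.2, 63.8, 150.5]
ee_rot: [-1.449, 0.718, -0.718]
contact_force: [-1.1, -0.4, -0.6]
gripper_width: 93.7
```

Call:
{"name": "arm_command", "arguments": {"rows": [[1, 0, 0, 0, 0, -0.14, 0], [1, 0, 0, 0, 0, -0.28, 0], [1, 0, 0, 0, 0, -0.42, 0], [1, 0, 0, 0, 0, -0.56, 0], [1, 0, 0, 0, 0, -0.7, 0], [1, 0, 0, 0, 0, -0.84, 0], [1, 0, 0, 0, 0, -0.94, 0], [1, 0, 0, 0, 0, -0.94, 0]]}}

```text
t: 45.1
position: [643.2, 63.8, 150.5]
ee_rot: [-1.571, -0.011, 0.011]
contact_force: [0.2, -0.6, 0.0]
gripper_width: 93.7
```

Run:
```python
from h import *
moved([0,0,0,0,-3.14,0]);s=st()
im=camera('wrist');cv2.imwrite('pics/w18.png',im)
```

```text
cmd [643.249  63.781 150.506   1.585]
t 45.10 pos [643.2  63.8 150.5] yaw 1.585 q6 -1.57 F [ 0.2 -0.6  0. ] M [ 0.01  0.02 -0.11] w 93.7
```

View pics/w18.png

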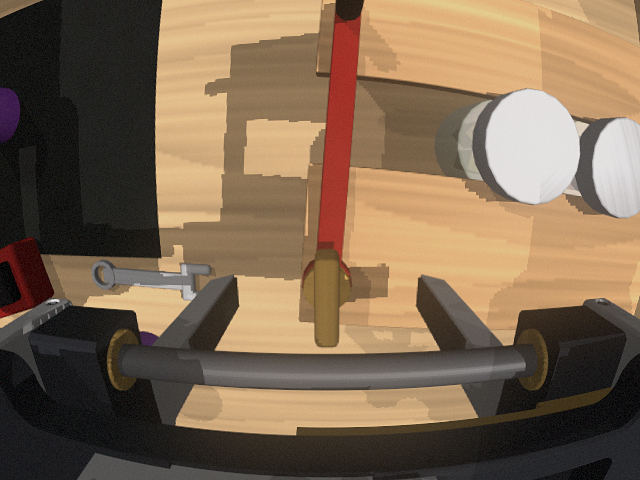

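Call:
{"name": "arm_command", "arguments": {"rows": [[-1, 0, 0, 0, 0, 0, 0], [-1, 0, 0, 0, 0, 0, 0], [-1, 0, 0, 0, 0, 0, 0], [-1, 0, 0, 0, 0, 0, 0], [-1, 0, 0, 0, 0, 0, 0], [-1, 0, 0, 0, 0, 0, 0], [-1, 0, 0, 0, 0, 0, 0], [-1, 0, 0, 0, 0, 0, 0]], "newtons": 30}}

```text
t: 45.95
position: [643.3, 63.8, 150.5]
ee_rot: [-1.571, -0.011, 0.011]
contact_force: [0.9, -0.3, 0.8]
gripper_width: 33.1
```

Call:
{"name": "arm_command", "arguments": {"rows": [[-1, 0, 0, 0, 0, 0, 0], [-1, 0, 0, 0, 0, 0, 0], [-1, 0, 0, 0, 0, 0, 0], [-1, 0, 0, 0, 0, 0, 0]]}}

```text
t: 46.35
position: [643.2, 63.5, 150.5]
ee_rot: [-1.571, -0.011, 0.011]
contact_force: [0.9, -0.7, -0.0]
gripper_width: 11.7
```

Call:
{"name": "arm_command", "arguments": {"rows": [[-1, 0, 0, 0, 0, 0.14, 0], [-1, 0, 0, 0, 0, 0.28, 0], [-1, 0, 0, 0, 0, 0.42, 0], [-1, 0, 0, 0, 0, 0.56, 0], [-1, 0, 0, 0, 0, 0.7, 0], [-1, 0, 0, 0, 0, 0.8, 0], [-1, 0, 0, 0, 0, 0.85, 0], [-1, 0, 0, 0, 0, 0.85, 0]]}}

```text
t: 47.15
position: [643.4, 63.6, 150.5]
ee_rot: [-1.47, 0.653, -0.653]
contact_force: [-0.6, -0.7, 0.2]
gripper_width: 12.0
```

Run:
```python
from h import *
moved([0,0,0,0,0.85,0]);s=st()
```

```text
cmd [643.249  63.781 150.506   0.735]
t 47.15 pos [643.4  63.6 150.5] yaw 0.735 q6 -0.72 F [-0.6 -0.7  0.2] M [-0.16 -0.06 -0.09] w 12.0
```

Call:
{"name": "arm_command", "arguments": {"rows": [[-1, 0, 0, 0, 0, 0.03, 0], [-1, 0, 0, 0, 0, 0.06, 0], [-1, 0, 0, 0, 0, 0.06, 0]]}}

```text
t: 47.45
position: [643.3, 63.7, 150.5]
ee_rot: [-1.456, 0.699, -0.699]
contact_force: [0.6, -1.4, -0.3]
gripper_width: 11.6
```

Run:
```python
from h import *
moved([0,0,0,0,0.06,0]);s=st()
```

```text
cmd [643.249  63.781 150.506   0.675]
t 47.45 pos [643.3  63.7 150.5] yaw 0.676 q6 -0.66 F [ 0.6 -1.4 -0.3] M [-0.25 -0.07  0.1 ] w 11.6
```

Call:
{"name": "arm_command", "arguments": {"rows": [[-1, 0, 0, 0, 0, 0.03, 0], [-1, 0, 0, 0, 0, 0.06, 0], [-1, 0, 0, 0, 0, 0.06, 0]]}}

```text
t: 47.75
position: [643.3, 63.6, 150.5]
ee_rot: [-1.44, 0.744, -0.745]
contact_force: [1.3, -1.3, -1.7]
gripper_width: 12.4
```

Run:
```python
from h import *
moved([0,0,0,0,0.06,0]);s=st()
```

```text
cmd [6.43249e+02 6.37810e+01 1.50506e+02 6.15000e-01]
t 47.75 pos [643.3  63.6 150.5] yaw 0.616 q6 -0.60 F [ 1.3 -1.3 -1.7] M [-0.33 -0.13  0.59] w 12.4
```

Call:
{"name": "arm_command", "arguments": {"rows": [[1, 0, 0, 0, 0, 0, 0], [1, 0, 0, 0, 0, 0, 0], [1, 0, 0, 0, 0, 0, 0], [1, 0, 0, 0, 0, 0, 0], [1, 0, 0, 0, 0, 0, 0], [1, 0, -0.04, 0, 0, 0, 0], [1, 0, -0.08, 0, 0, 0, 0], [1, 0, -0.1, 0, 0, 0, 0]]}}

```text
t: 48.55
position: [644.2, 63.8, 255.1]
ee_rot: [-1.436, 0.741, -0.749]
contact_force: [0.5, 0.9, -0.2]
gripper_width: 72.6
```

Run:
```python
from h import *
moved([0,-.1,0,0,0,0]);s=st()
im=camera('wrist');cv2.imwrite('pics/w19.png',im)
im=camera('scene');cv2.imwrite('pics/s19.png',im)
plan(420,-20,300,.615)
```

```text
cmd [6.43249e+02 6.37810e+01 2.50506e+02 6.15000e-01]
t 48.55 pos [644.2  63.8 255.1] yaw 0.615 q6 -0.60 F [ 0.5  0.9 -0.2] M [-0.06 -0.04  0.02] w 72.6
row [-0.0604, -0.0495, -0.2307, 0.0, 0.0002, 0.0] dist 243.5
```

View pics/w19.png

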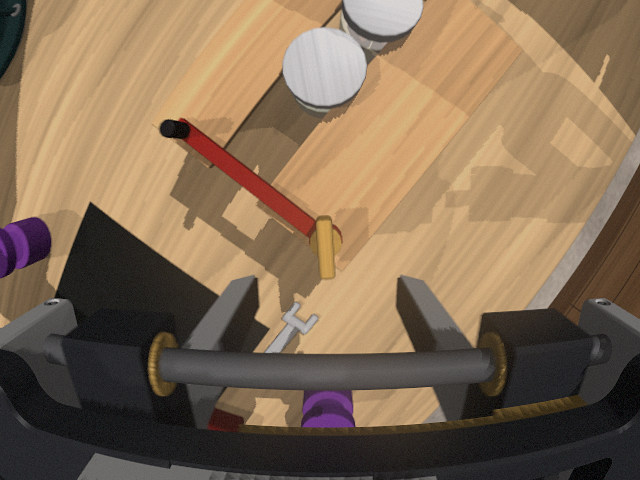

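View pics/s19.png

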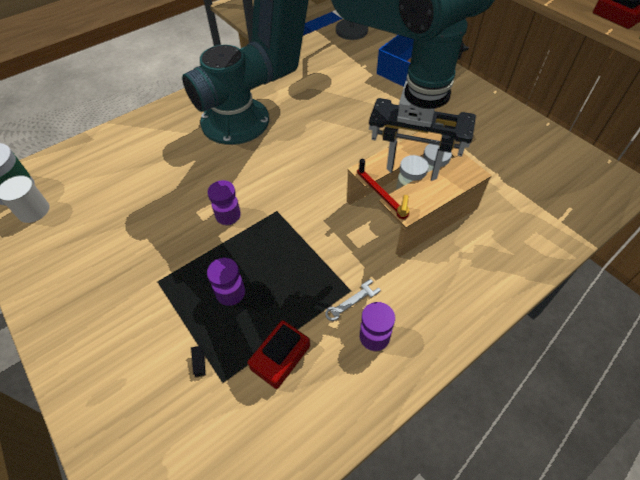

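Run:
```python
from h import *
s=st();im=camera('wrist');p,r=s['position'],s['ee_rot']
cv2.imwrite('pics/c20.png',cv2.resize(im[90:300,150:400],None,fx=3,fy=2.8 and 3,interpolation=2)[:600])
```

```text
t 48.65 pos [644.9  63.9 255.6] yaw 0.615 q6 -0.60 F [0.6 0.8 1.7] M [ 0.    0.01 -0.02] w 80.8
```

View pics/c20.png

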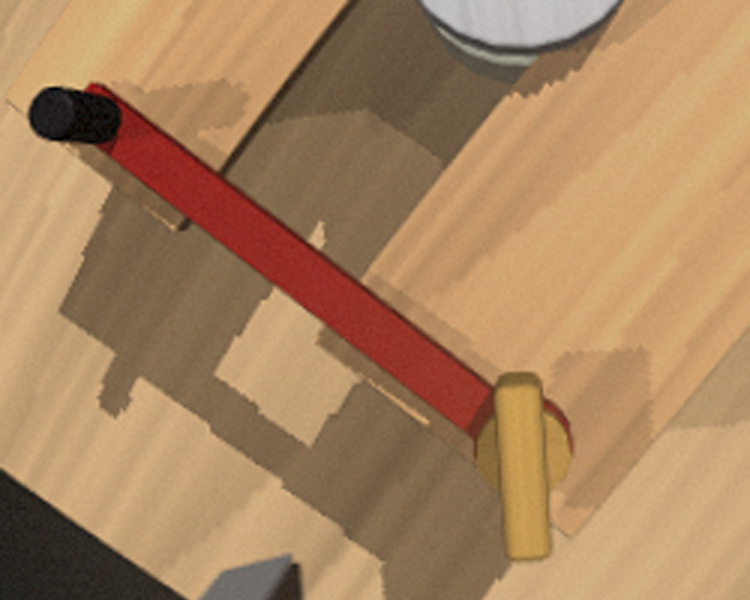

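Run:
```python
from h import *
s=st();p,r=s['position'],s['ee_rot']
f=lambda c:(150+c[0]/3,90+c[1]/3)
a,b=[wcast(f(c),169,p,r) for c in((518,378),(528,557))];print('bar ang',np.arctan2(*(b-a)[[1,0]]),np.linalg.norm(a-b))
q=wcast(f((56,114)),172,p,r);m=(a+b)/2;print(q,m,np.arctan2(*(q-m)[[1,0]])-np.pi/2)
t=camera('top');cv2.imwrite('pics/t20.png',t)
```

```text
t 48.70 pos [644.   63.8 252.5] yaw 0.615 q6 -0.60 F [ 0.2 -0.5  0.4] M [ 0.03 -0.02 -0.04] w 84.7
bar ang -0.9033813043073071 44.83136615032133
[497.03958484  73.14715313 172.        ] [641.63410614  65.30386125 169.        ] 1.516606079378764
```

Run:
```python
from h import *
print(hand_in())
```

```text
the job is handed in; nothing more can be done
None
```

The job is done and handed in at about 48.8 s of the 210 s allowed. Only two jars were present, and both now hang in the rack. I left the three purple jars alone, as they were not meant.

**What I did:**
1. Unscrewed the wing nut to its loose stop, in two grips.
2. Swung the keeper bar open to about 1.65 rad.
3. Slid both jars in by their lids, with no side load, and let them down onto the board.
4. Swung the keeper back until it pressed on its stop with about 10 N.
5. Tightened the nut until the torque rose at its stop (0.59 N m).

**Last checks:**
- **Jars:** they hang about 75 mm apart at rack x of roughly 55 and −20 mm, behind the shut keeper. In the final pictures both lids sit on the board.
- **Keeper:** its measured direction is 1.517 rad, against 1.516 rad for the rack, so it reads as shut.
- **Nut:** the grip bar measures −0.90 rad, against −0.88 rad expected when tight, which is within measuring error.
- **Other items:** I never touched the battery, wrench or clip, and they look unmoved.
- **Robot:** the gripper was open about 80 mm above the nut and touching nothing.

**Disagreements:** the camera views differed by up to about 5 mm on where the rack and nut were. I settled this using the gripped nut axis and the slot edges seen by the wrist camera. No check failed.

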